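Fit the spacer collars of a dough strip cutter, close it and set it

ROBOT

A 6-joint arm with a two-finger parallel gripper is mounted at the origin on a cart in front of the work surface, level with it; the furniture and walls round the work are solid. World frame = base frame: x ahead of the robot, y to its left, z up, the work surface at z = 0. Lengths are in m, angles in rad, forces in N, time in s.
With the tool pointing down it reaches from about 0.225 to 0.875 m from the base axis. Payload 3.4 kg.
Tool frame: the origin (TCP) lies between the finger pads; the fingertips stand 11 mm ahead of it and the grasp point (between the pads) lies 8 mm behind it; z points along the fingers, y is the line along which they close (so a half turn about z gives the same grasp; the last joint's range is limited). The gripper opens to 85 mm and grips with 20 to 120 N. Pads are 22 mm wide; open, the fingers measure 114 mm over their backs; the gripper's body (76 mm by 85 mm) begins 54 mm behind the grasp point. The pads swing forward as they close: fully open they stand 13 mm farther back than shut.
Start: joints at [1.141, 0.276, 1.505, -0, 1.361, -0.121], TCP at [0.175, 0.548, 0.242] pointing down, gripper open.
Joint ranges: [-2.89, 2.89], [-0.75, 2.08], [0.22, 2.7], [-1.18, 4.32], [0.11, 2.71], [-2.7, 2.7]. Speed limits (rad/s): [2.57, 2.57, 3.14, 3.14, 3.14, 3.14].

INTERFACE

Orientations are given as a unit quaternion [w, x, y, z].
In Python, from rig import sensors, eyes, manip gives the robot as it stands.
- The arm moves only by the tool drive_tool, never from a script. Its argument "deltas" is a list of rows, each an object with "linear": the shift along the world's x, y, z in mm, a list of three; "twist": the turn about the world's z in degrees; "claw": the opening, from 0 (shut) to 1 (fully open). In form: [{"linear": [tx, ty, tz], "twist": twist, "claw": claw}, ...]. A call has 1 to 12 rows; each row is the pose to reach, as a shift and turn from the pose commanded when the call began; what a row does not reach only later rows make up. A row lasts 1/12 s, in which the tool goes at most 41.7 mm and 7.16 degrees, less where a joint would pass 70% of its speed; a pose out of reach is approached as far as the arm can. A call with a gripper value outside its range is refused whole. The fingers move at their own pace and stop on an object; "squeeze" is the grip in N (left out, the last holds). Time passes only in rows, so rows that repeat a pose let the fingers close. It gives the time, the measured TCP pose, the force, the opening and the grip force at its end, in the units of the state.
- sensors.get_state(): the state, without advancing time (a new reading comes with each control period).
- eyes.get_image(name): name is "side" or "top" or "wrist"; returns the picture (420x560x3 uint8, red, green, blue); there is no depth.
- eyes.camera_model(name): a dict with "intrinsics" (3x3 intrinsics, pixels), "R" (3x3) and "t" (3): a world point X has camera coordinates R X + t. Camera axes: x right, y down, z forward; pixel columns grow to the right and rows downward; lengths in m; the calibration is good to about 2 mm. A picture is of the moment at which its call begins: read the wrist's pose just before it. camera_model takes no time and is no camera call; for the wrist camera it gives the pose at the moment of the call.
- manip.sign_off(): hands the job in; it is judged then, once.
The state is a dict: "clock": time; "qpos": joint angles; "qd": joint speeds; "effort": joint torques, N m; "position": TCP position; "ee_rot": TCP orientation; "contact_force": force on the tool from outside, world axes, zero at the start; "moment": the same for the moment, N m; "width": finger opening in m; "gripper_force": force on a finger pad.
Only numpy, scipy, OpenCV 4.12 (cv2) and the standard library are available. Lean on these libraries where they do the work, as an engineer would, in place of code of your own. Each camera call takes 0.05 s, during which the arm holds its last target. There are 200 camera calls.

TASK

Set up the dough strip cutter: hang every open spacer collar that lies about on the cutter's shaft, passing the shaft through the collar's gap so that the collar rides on it. Then, with its rear edge raised, hook the cover's front lip into the slot at the front of the bay, swing the cover down and press its rear edge until it snaps flat under the roller. Last, turn the selector dial to the three-dot mark; let go of everything and leave the bun and the spice jar where they are.

Things in the scene. Friction and masses are not known exactly. Their poses are not given: they have to be found in the camera images.
- cutter: White dough strip cutter, 160 (x) x 277 (y) mm, fixed; place and yaw vary. Origin: on the worktop under the middle of its open bay; -x is the front. In this frame, mm: bay x -50..50, y -82..82, floor z 14, rim z 90 (seat of the cover); side guides at y -92 and 92, up to z 96; rear stops at x 59 up to z 96; dial panel on top (z 90) at y 98..172.
- shaft_mid (a point): Middle of the axis of the fixed steel shaft, 12 mm diameter, that runs 82 mm to either side along the cutter's y through the bay (cutter frame x 0, y 0, z 46 mm; axes as the cutter's).
- slot_mouth (a point): Middle of the mouth of the front slot for the cover's lip (cutter frame x -58, y 0, z 96 mm; axes as the cutter's). The slot is 12 mm high (z 90..102), 14 mm deep towards -x (back wall at x -72), under a steel bar whose top is at z 108.
- roller_top (a point): Top of the sprung, free-running steel roller at the rear of the bay (cutter frame x 62.5, y 0, z 115 mm). It is 22 mm in diameter, 48 mm long along y, axis at z 104; bracket behind and beside it up to z 120. It gives way rearwards (1.5 N/mm, 8 mm) when the cover's rear edge is pressed down past it with about 6 to 12 N, then holds the edge down.
- dial_knob (a joint): Selector dial, rad, grows clockwise seen from above. Four sprung detents at 0, 0.6, 1.2 and 1.8, marked on the panel by 1, 2, 3 and 4 dots; three dots = 1.2. It starts at the first or the second. Takes under 0.15 N m.
- dial_grip (a point): Middle of the dial's black grip bar, 50 long, 10 wide, 27 mm high above its 44 mm foot disc (disc top 100, this point 115, bar top 127 mm above the worktop). Dial axis vertical at cutter frame x 0, y 135 mm, 3 mm from this point. Site +x axis: along the bar, the way its white line points; at dial angle q its yaw is cutter yaw + 0.9 - q.
- cover: Aluminium bay cover, plate 112 (x) x 176 (y) x 5 mm, about 0.22 kg, flat on the worktop at first. Origin: centre of its underside. Black grip rib on top: 12 mm thick (x), 70 long (y), centred, z 5..33 mm. Ribbed press pad at x 27..48 near the rear (+x) edge. Home: origin at cutter frame x 0, y 0, z 90 mm (2 mm play in x, 4 in y), axes along the cutter's.
- cover_lip (a point): Middle of the end of the cover's front lip (cover frame x -70, y 0, z 2 mm). The lip is 120 mm wide, 4 mm thick, x -70..-56, flush with the underside. With the rear raised 0.25 rad the lip enters the slot and the rear edge clears the roller; let down, the rear rests on the roller until pressed past it.
- cover_rear (a point): Middle of the lower rear edge of the cover (cover frame x 56, y 0, z 0 mm).
- collar1: Open spacer collar, steel C-shaped ring 25 mm wide (y) and 38 mm across (x), 0.12 kg; the ring's axis is along y. Origin: centre of its underside, z up. The gap is at the bottom, 16 mm wide, the bore 18 mm. On top a black grip fin 10 mm thick (x), 22 mm long (y), from z 36 to z 60 mm. Stands on its two feet, gap down. Some of the five may be absent (None from the start).
- collar1_ring (a point): Centre of that collar's bore (collar frame x 0, y 0, z 18 mm). Hanging on the shaft it lies 3 mm below the shaft's axis.
- collar2: Open spacer collar, steel C-shaped ring 25 mm wide (y) and 38 mm across (x), 0.12 kg; the ring's axis is along y. Origin: centre of its underside, z up. The gap is at the bottom, 16 mm wide, the bore 18 mm. On top a black grip fin 10 mm thick (x), 22 mm long (y), from z 36 to z 60 mm. Stands on its two feet, gap down. Some of the five may be absent (None from the start).
- collar2_ring (a point): Centre of that collar's bore (collar frame x 0, y 0, z 18 mm). Hanging on the shaft it lies 3 mm below the shaft's axis.
- collar3: Open spacer collar, steel C-shaped ring 25 mm wide (y) and 38 mm across (x), 0.12 kg; the ring's axis is along y. Origin: centre of its underside, z up. The gap is at the bottom, 16 mm wide, the bore 18 mm. On top a black grip fin 10 mm thick (x), 22 mm long (y), from z 36 to z 60 mm. Stands on its two feet, gap down. Some of the five may be absent (None from the start).
- collar3_ring (a point): Centre of that collar's bore (collar frame x 0, y 0, z 18 mm). Hanging on the shaft it lies 3 mm below the shaft's axis.
- collar4: Open spacer collar, steel C-shaped ring 25 mm wide (y) and 38 mm across (x), 0.12 kg; the ring's axis is along y. Origin: centre of its underside, z up. The gap is at the bottom, 16 mm wide, the bore 18 mm. On top a black grip fin 10 mm thick (x), 22 mm long (y), from z 36 to z 60 mm. Stands on its two feet, gap down. Some of the five may be absent (None from the start).
- collar4_ring (a point): Centre of that collar's bore (collar frame x 0, y 0, z 18 mm). Hanging on the shaft it lies 3 mm below the shaft's axis.
- collar5: Open spacer collar, steel C-shaped ring 25 mm wide (y) and 38 mm across (x), 0.12 kg; the ring's axis is along y. Origin: centre of its underside, z up. The gap is at the bottom, 16 mm wide, the bore 18 mm. On top a black grip fin 10 mm thick (x), 22 mm long (y), from z 36 to z 60 mm. Stands on its two feet, gap down. Some of the five may be absent (None from the start).
- collar5_ring (a point): Centre of that collar's bore (collar frame x 0, y 0, z 18 mm). Hanging on the shaft it lies 3 mm below the shaft's axis.
- choux_near: Baked choux bun, 77x96x47 mm, bystander.
- spice_jar_1: Spice jar with black cap, 45 mm diameter, 105 mm high, bystander.
There are look-alikes about, which are no part of the job. What is shaped like the collar5 but pink is not meant.

How it is judged:
On the way, in this order (a step that is already met when the one before it is completed fails the run):
1. all collars present hang on the shaft, let go (x of collar1_ring in the frame of shaft_mid between -0.007 and 0.007 m and y of collar1_ring in the frame of shaft_mid between -0.075 and 0.075 m and z of collar1_ring in the frame of shaft_mid between -0.009 and 0.004 m and angle between each of collar1, collar2, collar3, collar4, collar5's own z axis and vertical below 0.4 rad and x of collar2_ring in the frame of shaft_mid between -0.007 and 0.007 m and y of collar2_ring in the frame of shaft_mid between -0.075 and 0.075 m and z of collar2_ring in the frame of shaft_mid between -0.009 and 0.004 m and x of collar3_ring in the frame of shaft_mid between -0.007 and 0.007 m and y of collar3_ring in the frame of shaft_mid between -0.075 and 0.075 m and z of collar3_ring in the frame of shaft_mid between -0.009 and 0.004 m and x of collar4_ring in the frame of shaft_mid between -0.007 and 0.007 m and y of collar4_ring in the frame of shaft_mid between -0.075 and 0.075 m and z of collar4_ring in the frame of shaft_mid between -0.009 and 0.004 m and x of collar5_ring in the frame of shaft_mid between -0.007 and 0.007 m and y of collar5_ring in the frame of shaft_mid between -0.075 and 0.075 m and z of collar5_ring in the frame of shaft_mid between -0.009 and 0.004 m and contact force between each of collar1, collar2, collar3, collar4, collar5 and the fingers below 0.1 N), for 0.2 s.
2. the cover's front lip is in the slot while its rear edge is still raised (x of cover_lip in the frame of slot_mouth below -0.005 m and z of cover_lip in the frame of slot_mouth between -0.009 and 0.005 m and z of cover_rear in the frame of cutter above 0.1 m), for 0.1 s.
3. the cover is snapped flat (x of cover_lip in the frame of slot_mouth below -0.005 m and z of cover_lip in the frame of slot_mouth between -0.009 and 0.005 m and z of cover_rear in the frame of cutter between 0.087 and 0.0935 m and angle between the z axis of cover and the z axis of cutter, either way round below 0.04 rad), for 0.2 s.
4. the dial stands at three dots (value of joint dial_knob between 1.05 and 1.35 rad), for 0.2 s.
At the end, for the whole second after the job is handed in: Every collar present hangs on the shaft, upright (bore within 7 mm across, -9..+4 mm in height); the cover's lip is 5 mm or more inside the slot, its rear edge within 3.5 mm of the seat, tilt under 0.04 rad; the dial is within 0.15 rad of three dots (1.2) (all of step 3 and all of step 4 and x of collar1_ring in the frame of shaft_mid between -0.007 and 0.007 m and y of collar1_ring in the frame of shaft_mid between -0.075 and 0.075 m and z of collar1_ring in the frame of shaft_mid between -0.009 and 0.004 m and angle between each of collar1, collar2, collar3, collar4, collar5's own z axis and vertical below 0.4 rad and x of collar2_ring in the frame of shaft_mid between -0.007 and 0.007 m and y of collar2_ring in the frame of shaft_mid between -0.075 and 0.075 m and z of collar2_ring in the frame of shaft_mid between -0.009 and 0.004 m and x of collar3_ring in the frame of shaft_mid between -0.007 and 0.007 m and y of collar3_ring in the frame of shaft_mid between -0.075 and 0.075 m and z of collar3_ring in the frame of shaft_mid between -0.009 and 0.004 m and x of collar4_ring in the frame of shaft_mid between -0.007 and 0.007 m and y of collar4_ring in the frame of shaft_mid between -0.075 and 0.075 m and z of collar4_ring in the frame of shaft_mid between -0.009 and 0.004 m and x of collar5_ring in the frame of shaft_mid between -0.007 and 0.007 m and y of collar5_ring in the frame of shaft_mid between -0.075 and 0.075 m and z of collar5_ring in the frame of shaft_mid between -0.009 and 0.004 m); the robot touches nothing.
It fails at once if a bystander (bun, spice jar) is shifted more than 30 mm (distance of any of choux_near, spice_jar_1 from where it was at the start of the episode above 0.03 m).
Of collar1, collar2, collar3, collar4, collar5 only 3 to 5 are there at a start; the rules pass over those that are not, and their reading is None.
At some moment in a run one of cover may be knocked a few centimetres aside while the robot is not near it.
It also fails if it takes over 210 s, if anything falls off the work surface, if the arm or the gripper's body presses on something with over 40 N, if the wrist force passes 120 N, or if a joint passes its speed limit or range.

## Working session

There is one attempt and no reset: what is moved stays moved. The work goes in short steps, Python scripts to look and compute and a tool call to move; the robot and the scene stay as the last step left them, time stands still between calls to the robot, and variables do not carry over. Pictures are saved under pics/ and viewed, at most 14 in all, crops included, and the job is handed in when it is done.

Besides the shell and the picture viewer there is one more tool, called after ">>>" as name([rows], argument=value, ...), one row to a line, values as JSON. drive_tool: Moves the arm, as the interface text tells. Its arguments: {"type":"object","properties":{"deltas":{"type":"array","items":{"type":"object","properties":{"linear":{"type":"array","items":{"type":"number"}},"twist":{"type":"number"},"claw":{"type":"number"}}}},"squeeze":{"type":"number"}},"required":["deltas"]}

```bash
mkdir -p pics; ls
cat > h.py <<'E'
import numpy as np, cv2
from rig import sensors, eyes, manip
def snap(n,f):
    m=eyes.camera_model(n); im=eyes.get_image(n); cv2.imwrite(f,im[:,:,::-1]); return im,m
def ray(m,u,v,z):
    K=np.array(m["intrinsics"]);R=np.array(m["R"]);t=np.array(m["t"])
    c=-R.T@t; d=R.T@np.linalg.solve(K,[u,v,1.]); return c+d*(z-c[2])/d[2]
def proj(m,X):
    p=np.array(m["intrinsics"])@(np.array(m["R"])@np.array(X)+np.array(m["t"])); return p[:2]/p[2]
E
python3 - <<'E'
from h import *
for n in ["top","side"]:
    im,m=snap(n,f"pics/{n}0.png"); print(n,-np.array(m["R"]).T@m["t"],np.array(m["R"])[2],m["intrinsics"][0][0])
s=sensors.get_state(); print(s["position"],s["ee_rot"],s["clock"],s["width"])
E
```

```text
pics
top [ 0.33837999 -0.09994102  1.57763732] [ 0.17335782  0.01867807 -0.98468177] 411.53064980257113
side [ 0.0079301  -1.02354509  0.65224855] [ 0.47142679  0.7590417  -0.44901278] 382.87570546630155
[0.17455079 0.54740387 0.24152456] [-2.21405794e-04  1.53770333e-01  9.88106276e-01 -7.89471180e-04] 0.1 0.08561302908450705
```

View pics/top0.png

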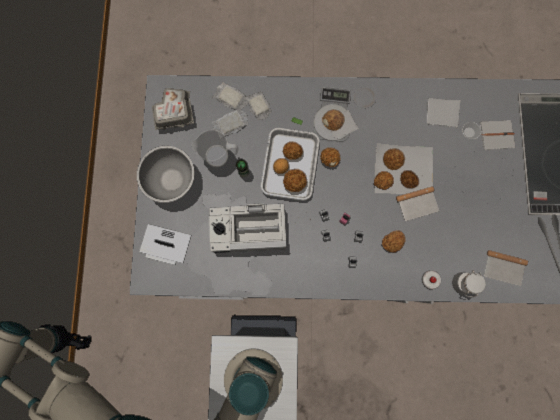

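View pics/side0.png

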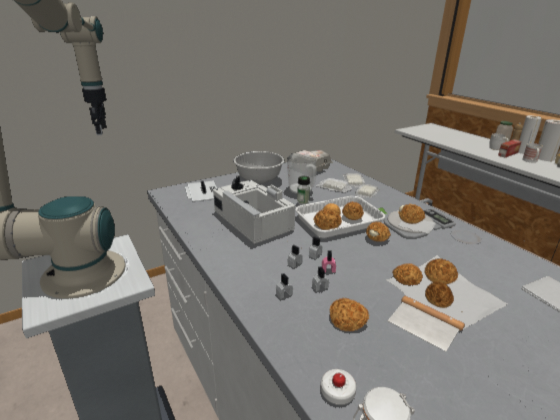

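The top view shows the cutter at about (247,228) and the cover at (165,243). Four grey collars are at (324,215), (326,236), (359,237) and (352,262), with the pink look-alike at (345,219).

Run:
```python
from h import *
m=eyes.camera_model("top")
for n,u,v,z in [("c",324,215,.05),("c",326,236,.05),("c",359,237,.05),("c",352,262,.05),("pink",345,219,.05),("dial",219,229,.12),("cover",165,243,.02),("roller",257,208,.115),("cutFL",209,252,.09),("cutFR",286,249,.09),("bun",394,241,.03),("jar",242,166,.1)]:
    print(n,ray(m,u,v,z).round(3))
im=cv2.imread("pics/top0.png")[140:300,130:410]
cv2.imwrite("pics/topc.png",cv2.resize(im,None,fx=2.8,fy=2.8,interpolation=cv2.INTER_CUBIC))
w=eyes.camera_model("wrist"); s=sensors.get_state()
print(-np.array(w["R"]).T@w["t"]-s["position"],np.array(w["R"]).round(2),w["intrinsics"])
```

```text
c [ 0.598 -0.254  0.05 ]
c [ 0.518 -0.261  0.05 ]
c [ 0.517 -0.384  0.05 ]
c [ 0.424 -0.357  0.05 ]
pink [ 0.584 -0.333  0.05 ]
dial [0.529 0.128 0.12 ]
cover [0.485 0.348 0.02 ]
roller [ 0.608 -0.006  0.115]
cutFL [0.449 0.165 0.09 ]
cutFR [ 0.464 -0.113  0.09 ]
bun [ 0.506 -0.518  0.03 ]
jar [0.769 0.055 0.1  ]
[-0.06802443  0.02272712  0.13177482] [[ 0.3   0.95 -0.  ]
 [ 0.91 -0.29  0.28]
 [ 0.27 -0.09 -0.96]] [[320.61456507   0.         283.10993173]
 [  0.         320.61456507 206.72919654]
 [  0.           0.           1.        ]]
```

View pics/topc.png

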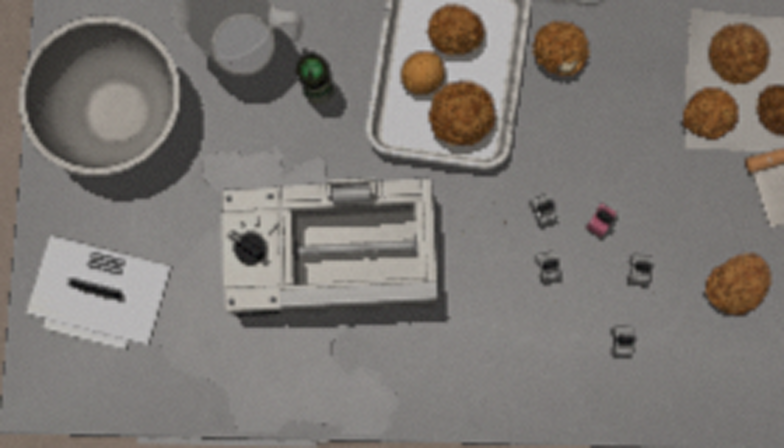

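The enlarged view shows the cover's press pad on the far side, so its rear points to world +x, with a yaw of roughly -13°. The cutter's yaw is about +3°. I'll hover over the collars for a wrist picture.

>>> drive_tool([
  {"linear": [335,-800,60],"twist": -72,"claw": 0.5},
  {"linear": [335,-800,60],"twist": -72,"claw": 0.5},
  {"linear": [335,-800,60],"twist": -72,"claw": 0.5},
  {"linear": [335,-800,60],"twist": -72,"claw": 0.5},
  {"linear": [335,-800,60],"twist": -72,"claw": 0.5},
  {"linear": [335,-800,60],"twist": -72,"claw": 0.5},
  {"linear": [335,-800,60],"twist": -72,"claw": 0.5},
  {"linear": [335,-800,60],"twist": -72,"claw": 0.5},
  {"linear": [335,-800,60],"twist": -72,"claw": 0.5},
  {"linear": [335,-800,60],"twist": -72,"claw": 0.5},
  {"linear": [335,-800,60],"twist": -72,"claw": 0.5},
  {"linear": [335,-800,60],"twist": -72,"claw": 0.5},
], squeeze=40)

```text
clock: 1.1
position: [0.3673, 0.0858, 0.2769]
ee_rot: [0.0, 0.705, 0.709, 0.0]
contact_force: [0.6, 0.3, 0.7]
width: 0.0425
gripper_force: 0.0
```

>>> drive_tool([
  {"linear": [143,-336,23],"twist": 0,"claw": 0.5},
  {"linear": [143,-336,23],"twist": 0,"claw": 0.5},
  {"linear": [143,-336,23],"twist": 0,"claw": 0.5},
  {"linear": [143,-336,23],"twist": 0,"claw": 0.5},
  {"linear": [143,-336,23],"twist": 0,"claw": 0.5},
  {"linear": [143,-336,23],"twist": 0,"claw": 0.5},
  {"linear": [143,-336,23],"twist": 0,"claw": 0.5},
  {"linear": [143,-336,23],"twist": 0,"claw": 0.5},
  {"linear": [143,-336,23],"twist": 0,"claw": 0.5},
  {"linear": [143,-336,23],"twist": 0,"claw": 0.5},
  {"linear": [143,-336,23],"twist": 0,"claw": 0.5},
  {"linear": [143,-336,23],"twist": 0,"claw": 0.5},
])

```text
clock: 2.1
position: [0.5098, -0.2477, 0.299]
ee_rot: [-0.001, 0.705, 0.709, 0.0]
contact_force: [-0.8, -0.4, -0.2]
width: 0.0428
gripper_force: 0.0
```

Run:
```python
from h import *
im,m=snap("wrist","pics/w1.png"); np.save("w1m.npy",m,allow_pickle=True)
print(sensors.get_state()["position"])
g=im.max(axis=2); mask=(g<45).astype(np.uint8)
n,l,st,c=cv2.connectedComponentsWithStats(mask)
for i in range(1,n):
    if st[i,4]>100: print(st[i],c[i].round(1),ray(m,*c[i],.06).round(4))
```

```text
[ 0.50974963 -0.24713974  0.29942496]
[   0    0   70   63 2204] [33.8 23.4] [ 0.251  -0.0877  0.06  ]
[    0   251   560   169 47447] [280.5 365.4] [ 0.5072 -0.5166  0.06  ]
```

View pics/w1.png

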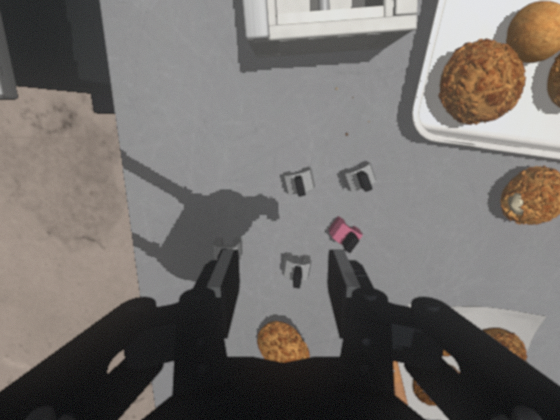

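The wrist view shows three collar fins at about (298,187), (365,180) and (297,277). The fourth is hidden behind the left finger near (227,250), and the pink one is at (347,235). I'll shift toward -y so that all four are in the open.

>>> drive_tool([
  {"linear": [-20,-110,0],"twist": 0,"claw": 0.5},
  {"linear": [-20,-110,0],"twist": 0,"claw": 0.5},
  {"linear": [-20,-110,0],"twist": 0,"claw": 0.5},
  {"linear": [-20,-110,0],"twist": 0,"claw": 0.5},
  {"linear": [-20,-110,0],"twist": 0,"claw": 0.5},
  {"linear": [-20,-110,0],"twist": 0,"claw": 0.5},
])

```text
clock: 2.65
position: [0.4903, -0.3564, 0.3]
ee_rot: [-0.0, 0.705, 0.709, 0.001]
contact_force: [0.9, -0.0, 0.3]
width: 0.043
gripper_force: 0.0
```

Run:
```python
from h import *
im,m=snap("wrist","pics/w2.png"); np.save("w2m.npy",m,allow_pickle=True)
out=[]
for X in [(.598,-.254),(.518,-.261),(.517,-.384),(.424,-.357)]:
    p=proj(m,(*X,.05)); print(X,p.round(0))
    u,v=p.round().astype(int); c=im[max(v-35,0):v+35,max(u-35,0):u+35,::-1]
    out.append(cv2.resize(c,(380,290),interpolation=cv2.INTER_CUBIC))
cv2.imwrite("pics/w2c.png",np.vstack([np.hstack(out[:2]),np.hstack(out[2:])]))
```

```text
(0.598, -0.254) [380.  85.]
(0.518, -0.261) [308.  92.]
(0.517, -0.384) [305. 198.]
(0.424, -0.357) [228. 175.]
```

View pics/w2c.png

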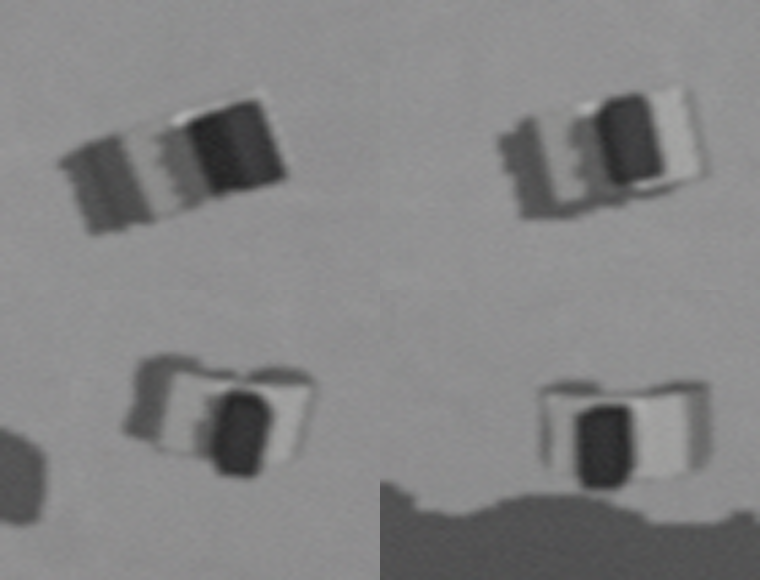

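The crops show all four collars and their dark fins clearly. Their yaws are roughly +17°, +10°, -10° and 0°.

```bash
cat > fins.py <<'E'
from h import *
def fins(im,m,Xs,thr=75,half=30):
    g=im.max(axis=2)
    for X in Xs:
        u,v=proj(m,(*X,.055)).round().astype(int)
        w=np.zeros_like(g); w[max(v-half,0):v+half,max(u-half,0):u+half]=1
        n,l,st,c=cv2.connectedComponentsWithStats(((g<thr)&(w>0)).astype(np.uint8))
        ok=[i for i in range(1,n) if st[i,4]>40]
        if not ok: print("none",X,g[v-3:v+4,u-3:u+4].min());continue
        i=min(ok,key=lambda i:np.hypot(*(c[i]-[u,v])))
        pts=np.argwhere(l==i)[:,::-1]
        P=np.array([ray(m,*p,.055)[:2] for p in pts])*1000
        r=cv2.minAreaRect(P.astype(np.float32)); b=cv2.boxPoints(r)
        e=[b[1]-b[0],b[2]-b[1]]; e=max(e,key=np.linalg.norm)
        print(st[i,4],"ctr",np.round(r[0],1),"size",np.round(r[1],1),"collar yaw",round((np.degrees(np.arctan2(e[1],e[0]))-90+90)%180-90,1),"cen",P.mean(0).round(1))
E
python3 - <<'E'
from fins import *
im=cv2.imread("pics/w2.png")[:,:,::-1]; m=np.load("w2m.npy",allow_pickle=True).item()
for t in (60,75): fins(im,m,[(.598,-.254),(.518,-.261),(.517,-.384),(.424,-.357)],t)
E
```

```text
157 ctr [ 604.7 -254.8] size [13.5 19.3] collar yaw 24.7 cen [ 603.8 -255.7]
62 ctr [ 526.4 -260.9] size [ 5.6 18.9] collar yaw 13.3 cen [ 525.9 -261.5]
135 ctr [ 527.4 -382. ] size [22.6  9.8] collar yaw -7.1 cen [ 527.6 -381.9]
146 ctr [ 431.8 -358.5] size [20.9  9.6] collar yaw -1.9 cen [ 431.7 -358.5]
261 ctr [ 605.  -254.7] size [14.9 20.1] collar yaw 22.8 cen [ 605.1 -254.6]
179 ctr [ 528.2 -260.4] size [10.5 20.8] collar yaw 12.7 cen [ 528.3 -260.4]
163 ctr [ 527.5 -382.6] size [10.9 23.9] collar yaw 1.7 cen [ 527.5 -382. ]
167 ctr [ 431.8 -358.5] size [23.3  9.6] collar yaw -1.9 cen [ 431.9 -358.3]
```

>>> drive_tool([
  {"linear": [-58,-2,-100],"claw": 0.4},
  {"linear": [-58,-2,-100],"claw": 0.4},
  {"linear": [-58,-2,-180],"claw": 0.4},
  {"linear": [-58,-2,-230],"claw": 0.4},
  {"linear": [-58,-2,-230],"claw": 0.4},
  {"linear": [-58,-2,-230],"claw": 0.4},
  {"linear": [-58,-2,-248],"claw": 0.4},
  {"linear": [-58,-2,-248],"claw": 0.4},
  {"linear": [-58,-2,-248],"claw": 0},
  {"linear": [-58,-2,-248],"claw": 0},
  {"linear": [-58,-2,-248],"claw": 0},
  {"linear": [-58,-2,-248],"claw": 0},
], squeeze=40)

```text
$.deltas[0]: bad value
```

>>> drive_tool([
  {"linear": [-58,-2,-100],"twist": 0,"claw": 0.4},
  {"linear": [-58,-2,-100],"twist": 0,"claw": 0.4},
  {"linear": [-58,-2,-180],"twist": 0,"claw": 0.4},
  {"linear": [-58,-2,-230],"twist": 0,"claw": 0.4},
  {"linear": [-58,-2,-230],"twist": 0,"claw": 0.4},
  {"linear": [-58,-2,-230],"twist": 0,"claw": 0.4},
  {"linear": [-58,-2,-248],"twist": 0,"claw": 0.4},
  {"linear": [-58,-2,-248],"twist": 0,"claw": 0.4},
  {"linear": [-58,-2,-248],"twist": 0,"claw": 0},
  {"linear": [-58,-2,-248],"twist": 0,"claw": 0},
  {"linear": [-58,-2,-248],"twist": 0,"claw": 0},
  {"linear": [-58,-2,-248],"twist": 0,"claw": 0},
], squeeze=40)

```text
clock: 3.7
position: [0.4335, -0.3609, 0.0537]
ee_rot: [0.002, 0.705, 0.709, -0.0]
contact_force: [-0.2, 0.1, -1.7]
width: 0.0091
gripper_force: 43.9
```

>>> drive_tool([
  {"linear": [0,0,40],"twist": 0,"claw": 0},
  {"linear": [0,20,80],"twist": 0,"claw": 0},
  {"linear": [98,390,350],"twist": 0,"claw": 0},
  {"linear": [98,390,350],"twist": 0,"claw": 0},
  {"linear": [98,390,350],"twist": 0,"claw": 0},
  {"linear": [98,390,350],"twist": 0,"claw": 0},
  {"linear": [98,390,350],"twist": 0,"claw": 0},
  {"linear": [98,390,350],"twist": 0,"claw": 0},
  {"linear": [98,390,350],"twist": 0,"claw": 0},
  {"linear": [98,390,350],"twist": 0,"claw": 0},
  {"linear": [98,390,350],"twist": 0,"claw": 0},
  {"linear": [98,390,350],"twist": 0,"claw": 0},
])

```text
clock: 4.7
position: [0.5187, -0.0113, 0.3729]
ee_rot: [0.001, 0.705, 0.709, 0.001]
contact_force: [0.3, -1.3, -1.8]
width: 0.009
gripper_force: 43.9
```

>>> drive_tool([
  {"linear": [0,80,20],"twist": 0,"claw": 0},
  {"linear": [0,80,20],"twist": 0,"claw": 0},
  {"linear": [0,80,20],"twist": 0,"claw": 0},
  {"linear": [0,80,20],"twist": 0,"claw": 0},
])

```text
clock: 5.03
position: [0.5188, 0.0689, 0.392]
ee_rot: [0.001, 0.704, 0.711, 0.001]
contact_force: [0.2, -0.5, -0.9]
width: 0.0089
gripper_force: 43.9
```

Run:
```python
from h import *
print(sensors.get_state()["position"])
im,m=snap("wrist","pics/w3.png"); np.save("w3m.npy",m,allow_pickle=True)
cv2.imwrite("pics/w3b.png",cv2.resize(im[:,:,::-1],(800,600),interpolation=cv2.INTER_CUBIC))
```

```text
[0.51883245 0.0689419  0.39204658]
```

View pics/w3b.png

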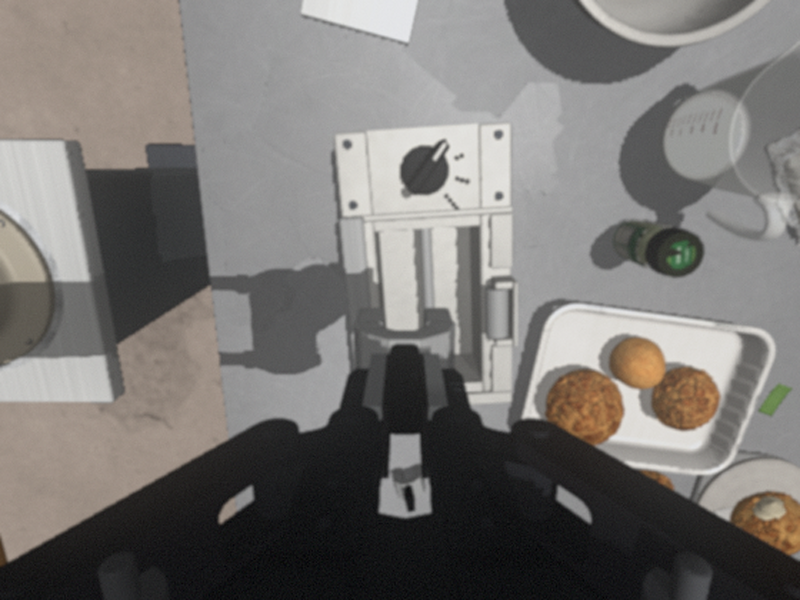

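The wrist view, scaled 1.43x, shows the dial at (424,170) with its line pointing up and right, the shaft along x≈427, the roller at (499,310) and the panel's far corners at (336,133) and (511,123). Next I'll fit the panel edges.

```bash
cat > cut.py <<'E'
from h import *
def sub(prof,a,sgn):  # strongest rise along profile, subpixel
    d=np.diff(prof.astype(float))*sgn; i=int(np.argmax(d)); 
    if 0<i<len(d)-1:
        den=d[i-1]-2*d[i]+d[i+1]; o=.5*(d[i-1]-d[i+1])/den if den else 0
    else:o=0
    return a+i+.5+o
def line(P):
    P=np.array(P,np.float32); vx,vy,x,y=cv2.fitLine(P,cv2.DIST_HUBER,0,.01,.01).ravel(); return np.array([x,y]),np.array([vx,vy])
im=cv2.imread("pics/w3.png"); g=cv2.GaussianBlur(im,(3,3),0).max(axis=2); m=np.load("w3m.npy",allow_pickle=True).item()
top=[ray(m,u,sub(g[75:110,u],75,1),.09)[:2]*1000 for u in range(245,350,3)]
lef=[ray(m,sub(g[v,215:258],215,1),v,.09)[:2]*1000 for v in range(100,146,2)]
rig=[ray(m,sub(g[v,345:375],345,-1),v,.09)[:2]*1000 for v in range(95,146,2)]
for n,P in (("far y=172",top),("front",lef),("rear",rig)):
    p,d=line(P); print(n,p.round(1),"ang",round(np.degrees(np.arctan2(d[1],d[0])),2), np.std((np.array(P)-p)@[-d[1],d[0]]).round(2))
rg=[ray(m,sub(g[v,345:375],345,-1),v,.09)[:2]*1000 for v in range(240,275,3)]
print("rear near", np.round(rg[::4],1))
# dial dark disc
d=(g<70).astype(np.uint8); n,l,st,c=cv2.connectedComponentsWithStats(d)
for i in range(1,n):
    if st[i,4]>8 and c[i][1]<160 and 240<c[i][0]<352: print(st[i],c[i].round(1),(ray(m,*c[i],.1)[:2]*1000).round(1),(ray(m,*c[i],.09)[:2]*1000).round(1))
for v in (160,175,190,205,215): # shaft edges
    r=g[v,285:320].astype(int); print(v,list(r))
E
python3 cut.py
```

```text
far y=172 [524.6 169.6] ang 4.19 6.76
front [458.3 127.4] ang -86.34 4.91
rear [615.3 134.2] ang -85.5 5.03
rear near [[642.4 -35.5]
 [640.6 -54.6]
 [637.5 -74. ]]
[285 105  19  26  98] [293.1 118.2] [532.  134.6] [532.3 134.4]
[290 129   6   5  11] [293.  131.6] [532.2 117.8] [532.5 117.3]
160 [np.int64(206), np.int64(210), np.int64(209), np.int64(200), np.int64(186), np.int64(174), np.int64(167), np.int64(165), np.int64(164), np.int64(165), np.int64(173), np.int64(182), np.int64(188), np.int64(188), np.int64(182), np.int64(177), np.int64(179), np.int64(190), np.int64(203), np.int64(213), np.int64(218), np.int64(218), np.int64(218), np.int64(218), np.int64(218), np.int64(218), np.int64(217), np.int64(216), np.int64(215), np.int64(215), np.int64(215), np.int64(215), np.int64(210), np.int64(195), np.int64(169)]
175 [np.int64(212), np.int64(212), np.int64(211), np.int64(207), np.int64(193), np.int64(167), np.int64(140), np.int64(125), np.int64(120), np.int64(122), np.int64(133), np.int64(148), np.int64(163), np.int64(173), np.int64(174), np.int64(169), np.int64(169), np.int64(184), np.
[... 1141 characters left out ...]
206), np.int64(206), np.int64(206), np.int64(205), np.int64(204), np.int64(205), np.int64(206), np.int64(206), np.int64(205), np.int64(196), np.int64(173), np.int64(143)]
215 [np.int64(203), np.int64(204), np.int64(204), np.int64(204), np.int64(203), np.int64(193), np.int64(170), np.int64(140), np.int64(121), np.int64(115), np.int64(112), np.int64(111), np.int64(114), np.int64(122), np.int64(129), np.int64(133), np.int64(133), np.int64(130), np.int64(131), np.int64(139), np.int64(147), np.int64(151), np.int64(153), np.int64(153), np.int64(153), np.int64(153), np.int64(156), np.int64(164), np.int64(177), np.int64(191), np.int64(201), np.int64(205), np.int64(202), np.int64(190), np.int64(165)]
```

Run:
```python
import cv2
im=cv2.imread("pics/w3.png")[80:285,225:370]
cv2.imwrite("pics/w3c.png",cv2.resize(im,None,fx=2.9,fy=2.9,interpolation=cv2.INTER_CUBIC))
```

```text
(no output)
```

View pics/w3c.png

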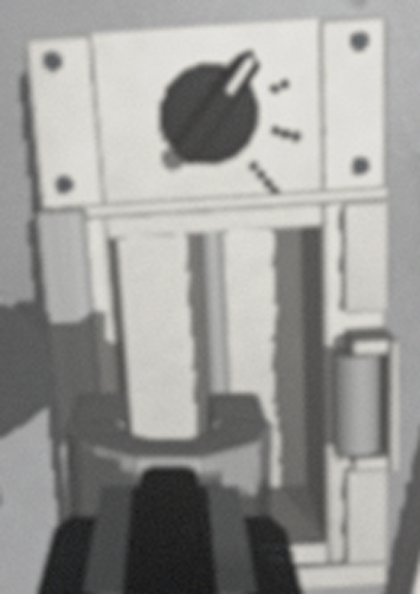

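The crop shows the dial line at the one-dot mark (q≈0), the disc centre at crop (209,113.5), the shaft centreline from (216,235) to (220,390), and the panel corners (28,42), (383,18), (386,192) and (44,208).

Run:
```python
from h import *
m=np.load("w3m.npy",allow_pickle=True).item()
r=lambda u,v,z:ray(m,u/2.9+225-.33,v/2.9+80-.33,z)[:2]*1000
TL,TR,BR,BL=[r(*p,.09) for p in((28,42),(383,18),(386,192),(44,208))]
print(TL.round(1),TR.round(1),BR.round(1),BL.round(1),np.linalg.norm(TR-TL),np.linalg.norm(BL-TL))
D=r(209,113.5,.1); S1=r(216,235,.046); S2=r(220,390,.046); print("dial",D,"shaft",S1,S2)
a=lambda d:np.degrees(np.arctan2(d[1],d[0]))
print("yaws",a(TR-TL),a(TL-BL)-90,a(TR-BR)-90,a(D-S2)-90,a(S1-S2)-90, a(BR-BL))
# screws z.09
sc=[r(*p,.09) for p in((52,60),(360,41),(64,184),(361,165))]; print(np.round(sc,1),np.mean(sc,0),a(sc[1]-sc[0]),a(sc[3]-sc[2]))
for y in (4.,4.5):
  th=np.radians(y);ex=np.array([np.cos(th),np.sin(th)]);ey=np.array([-ex[1],ex[0]])
  print(y,"origin: dial",D-135*ey,"corners",(TL+TR)/2-172*ey,"shaft x",(S1-(D-135*ey))@ex,(S2-(D-135*ey))@ex, "screws",np.mean(sc,0)-135*ey)
  for n,p in (("rol",r(359,405,.115)),("rearBR",r(386,560,.09))): print(n,(p-(D-135*ey))@ex,(p-(D-135*ey))@ey)
```

```text
[456.7 163.3] [612.5 174.7] [619.5  99.5] [461.7  90.7] 156.2039779787345 72.67816207737128
dial [536.66661862 133.81882909] shaft [543.98602367  72.67203904] [548.13611831 -10.90300271]
yaws 4.214182360658965 3.939650202336722 5.311062891908676 4.531336029843644 2.8428074578101246 3.1876316577538333
[[467.1 155.8]
 [603.  165.1]
 [471.2 101.8]
 [607.1 111.6]] [537.10236909 133.57922521] 3.91138695497022 4.138382411646725
4.0 origin: dial [546.08374258  -0.85231769] corners [546.58799052  -2.58913195] shaft x 3.0361908913402775 1.3462759004308564 screws [546.51949305  -1.09192158]
rol 62.55366292168927 0.8194134388819894
rearBR 81.24888047496066 -93.59512477384891
4.5 origin: dial [547.25859655  -0.76501096] corners [548.0848415  -2.4778967] shaft x 2.4993199117440894 0.07939899046801147 screws [547.69434701  -1.00461484]
rol 61.38034941806211 0.27864586442648775
rearBR 79.25094329545844 -94.29544181162004
```

>>> drive_tool([
  {"linear": [33,-125,-150],"twist": 3.6,"claw": 0},
  {"linear": [33,-125,-150],"twist": 3.6,"claw": 0},
  {"linear": [33,-125,-150],"twist": 3.6,"claw": 0},
  {"linear": [33,-125,-150],"twist": 3.6,"claw": 0},
  {"linear": [33,-125,-150],"twist": 3.6,"claw": 0},
  {"linear": [33,-125,-232],"twist": 3.6,"claw": 0},
  {"linear": [33,-125,-232],"twist": 3.6,"claw": 0},
  {"linear": [33,-125,-265],"twist": 3.6,"claw": 0},
  {"linear": [33,-125,-265],"twist": 3.6,"claw": 0},
  {"linear": [33,-125,-265],"twist": 3.6,"claw": 0},
])

```text
clock: 5.92
position: [0.5505, -0.0593, 0.1241]
ee_rot: [-0.002, 0.683, 0.73, -0.001]
contact_force: [1.2, 0.0, -0.4]
width: 0.0088
gripper_force: 43.9
```

Run:
```python
from h import *
s=sensors.get_state(); print(s["position"],s["ee_rot"],s["contact_force"])
out=[]
for n in ("side","wrist"):
    im,m=snap(n,f"pics/{n}4.png"); u,v=proj(m,(.551,-.056,.07)); print(n,u,v); u=int(u);v=int(v)
    c=im[max(v-50,0):v+50,max(u-60,0):u+60,::-1]; out.append(cv2.resize(c,(400,333),interpolation=cv2.INTER_CUBIC))
cv2.imwrite("pics/v4.png",np.hstack(out))
```

```text
[ 0.55049263 -0.05934768  0.12407644] [-0.0018541   0.68333024  0.73010595 -0.00128543] [ 1.15597878  0.03376724 -0.44026321]
side 266.3720488058304 212.54519629659706
wrist 280.71135171495985 227.57943932629973
```

View pics/v4.png

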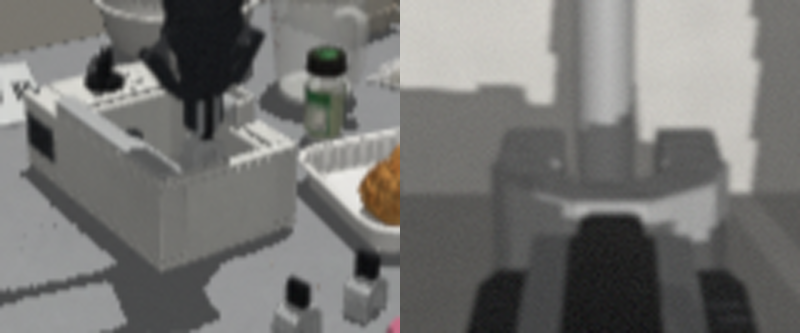

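In the wrist crop the collar's gap is centred at 612 and the shaft at about 607, so the collar needs to move about 1 mm toward -x. Then I'll lower it.

>>> drive_tool([
  {"linear": [-1,0,-12],"twist": 0.2,"claw": 0},
  {"linear": [-1,0,-20],"twist": 0.2,"claw": 0},
  {"linear": [-1,0,-28],"twist": 0.2,"claw": 0},
  {"linear": [-1,0,-36],"twist": 0.2,"claw": 0},
  {"linear": [-1,0,-43],"twist": 0.2,"claw": 0},
  {"linear": [-1,0,-43],"twist": 0.2,"claw": 0},
  {"linear": [-1,0,-43],"twist": 0.2,"claw": 0},
])

```text
clock: 6.6
position: [0.5509, -0.058, 0.082]
ee_rot: [-0.0, 0.681, 0.732, -0.0]
contact_force: [-0.3, -0.5, -0.8]
width: 0.0095
gripper_force: 43.9
```

>>> drive_tool([
  {"linear": [0,0,-2],"twist": 0,"claw": 0},
  {"linear": [0,0,-2],"twist": 0,"claw": 0.3},
  {"linear": [0,0,-2],"twist": 0,"claw": 0.3},
  {"linear": [0,0,-2],"twist": 0,"claw": 0.3},
  {"linear": [0,0,-2],"twist": 0,"claw": 0.3},
  {"linear": [0,0,20],"twist": 0,"claw": 0.3},
  {"linear": [0,0,50],"twist": 0,"claw": 0.3},
  {"linear": [0,0,90],"twist": 0,"claw": 0.3},
  {"linear": [0,0,130],"twist": 0,"claw": 0.3},
  {"linear": [0,0,130],"twist": 0,"claw": 0.3},
])

```text
clock: 7.43
position: [0.5559, -0.0592, 0.2209]
ee_rot: [0.007, 0.681, 0.732, 0.004]
contact_force: [1.4, 0.0, 0.8]
width: 0.0257
gripper_force: 0.0
```

Run:
```python
from h import *
s=sensors.get_state(); print(s["position"],s["ee_rot"])
im,m=snap("wrist","pics/w5.png"); cv2.imwrite("pics/w5c.png",im[120:400,150:450,::-1])
```

```text
[ 0.55585285 -0.05918199  0.22089494] [0.0071634  0.68125583 0.73199874 0.0041264 ]
```

View pics/w5c.png

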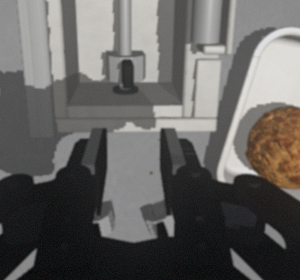

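The first collar hangs upright on the shaft, with its fin at crop (127,72). Next is the collar at (528,-260), yaw about 12°.

>>> drive_tool([
  {"linear": [-22,-202,0],"twist": 8.5,"claw": 0.4},
  {"linear": [-22,-202,0],"twist": 8.5,"claw": 0.4},
  {"linear": [-22,-202,-20],"twist": 8.5,"claw": 0.4},
  {"linear": [-22,-202,-60],"twist": 8.5,"claw": 0.4},
  {"linear": [-22,-202,-100],"twist": 8.5,"claw": 0.4},
  {"linear": [-22,-202,-100],"twist": 8.5,"claw": 0.4},
  {"linear": [-22,-202,-100],"twist": 8.5,"claw": 0.4},
  {"linear": [-22,-202,-100],"twist": 8.5,"claw": 0.4},
])

```text
clock: 8.15
position: [0.5268, -0.2599, 0.109]
ee_rot: [-0.004, 0.626, 0.78, -0.0]
contact_force: [-0.3, 0.7, 0.7]
width: 0.034
gripper_force: 0.0
```

Run:
```python
from fins import *
im,m=snap("wrist","pics/w6.png");s=sensors.get_state(); print(s["position"],s["ee_rot"])
fins(im,m,[(.528,-.2604)],75,40)
```

```text
[ 0.52831098 -0.25966578  0.11106978] [-1.68497295e-03  6.25705973e-01  7.80057150e-01  1.94634866e-04]
663 ctr [ 529.4 -258.1] size [10. 27.] collar yaw 12.6 cen [ 529.4 -258.2]
```

>>> drive_tool([
  {"linear": [1,1,-25],"twist": 0,"claw": 0.4},
  {"linear": [1,1,-50],"twist": 0,"claw": 0.4},
  {"linear": [1,1,-57],"twist": 0,"claw": 0.4},
  {"linear": [1,1,-57],"twist": 0,"claw": 0},
  {"linear": [1,1,-57],"twist": 0,"claw": 0},
  {"linear": [1,1,-57],"twist": 0,"claw": 0},
  {"linear": [1,1,-57],"twist": 0,"claw": 0},
  {"linear": [1,1,-57],"twist": 0,"claw": 0},
])

```text
clock: 8.87
position: [0.5308, -0.2594, 0.0566]
ee_rot: [0.001, 0.625, 0.781, 0.0]
contact_force: [0.5, -0.3, -0.4]
width: 0.0087
gripper_force: 43.0
```

>>> drive_tool([
  {"linear": [0,0,40],"twist": 0,"claw": 0},
  {"linear": [0,30,80],"twist": 0,"claw": 0},
  {"linear": [17.5,238,140],"twist": -8.4,"claw": 0},
  {"linear": [17.5,238,140],"twist": -8.4,"claw": 0},
  {"linear": [17.5,238,140],"twist": -8.4,"claw": 0},
  {"linear": [17.5,238,140],"twist": -8.4,"claw": 0},
  {"linear": [17.5,238,140],"twist": -8.4,"claw": 0},
  {"linear": [17.5,238,140],"twist": -8.4,"claw": 0},
  {"linear": [17.5,238,100],"twist": -8.4,"claw": 0},
  {"linear": [17.5,238,70],"twist": -8.4,"claw": 0},
  {"linear": [17.5,238,70],"twist": -8.4,"claw": 0},
  {"linear": [17.5,238,70],"twist": -8.4,"claw": 0},
])

```text
clock: 9.87
position: [0.5465, -0.0209, 0.1247]
ee_rot: [-0.001, 0.681, 0.733, -0.001]
contact_force: [0.1, -0.1, -1.3]
width: 0.0088
gripper_force: 43.1
```

```bash
cat > gap.py <<'E'
from h import *
s=sensors.get_state(); q=s["ee_rot"]; print(s["position"],"yaw",2*np.degrees(np.arctan2(q[2],q[1]))-90,s["contact_force"])
im,m=snap("wrist",f"pics/gap{int(s['clock']*100)}.png")
p=s["position"]
g=cv2.GaussianBlur(im,(3,3),0).max(axis=2)
for v in (185,195,205,215): print(v,[int(x) for x in g[v,250:320:2]])
E
python3 gap.py
```

```text
[ 0.54648866 -0.02089197  0.12471559] yaw 4.211832877589217 [ 0.13301779 -0.07990934 -1.29086754]
185 [204, 204, 204, 205, 206, 207, 207, 208, 208, 201, 160, 123, 121, 119, 115, 130, 151, 165, 175, 180, 174, 163, 152, 176, 201, 205, 205, 207, 207, 207, 206, 205, 205, 204, 204]
195 [200, 200, 201, 202, 203, 203, 203, 204, 205, 204, 191, 145, 120, 116, 113, 128, 150, 164, 174, 178, 172, 160, 151, 176, 201, 202, 201, 203, 203, 204, 203, 203, 203, 203, 202]
205 [129, 133, 137, 151, 186, 202, 203, 202, 202, 199, 169, 125, 116, 114, 111, 127, 149, 164, 174, 176, 171, 159, 150, 179, 202, 203, 203, 204, 203, 202, 201, 202, 203, 203, 203]
215 [116, 114, 112, 112, 112, 112, 111, 111, 113, 115, 117, 116, 115, 113, 106, 117, 138, 143, 123, 108, 100, 95, 111, 162, 182, 181, 182, 182, 183, 182, 186, 196, 202, 203, 203]
```

>>> drive_tool([
  {"linear": [2,0,0],"twist": 0,"claw": 0},
  {"linear": [2,0,-10],"twist": 0,"claw": 0},
  {"linear": [2,0,-18],"twist": 0,"claw": 0},
  {"linear": [2,0,-26],"twist": 0,"claw": 0},
  {"linear": [2,0,-34],"twist": 0,"claw": 0},
  {"linear": [2,0,-41],"twist": 0,"claw": 0},
  {"linear": [2,0,-41],"twist": 0,"claw": 0},
])

```text
clock: 10.5
position: [0.5482, -0.021, 0.0823]
ee_rot: [-0.002, 0.681, 0.733, -0.001]
contact_force: [-0.2, -0.1, -1.8]
width: 0.0086
gripper_force: 43.0
```

>>> drive_tool([
  {"linear": [0,0,-1],"twist": 0,"claw": 0.3},
  {"linear": [0,0,-1],"twist": 0,"claw": 0.3},
  {"linear": [0,0,-1],"twist": 0,"claw": 0.3},
  {"linear": [0,0,-1],"twist": 0,"claw": 0.3},
  {"linear": [0,0,20],"twist": 0,"claw": 0.3},
  {"linear": [0,0,60],"twist": 0,"claw": 0.3},
  {"linear": [0,0,100],"twist": 0,"claw": 0.3},
  {"linear": [57,-234,130],"twist": 18,"claw": 0.4},
  {"linear": [57,-234,130],"twist": 18,"claw": 0.4},
  {"linear": [57,-234,130],"twist": 18,"claw": 0.4},
  {"linear": [57,-234,130],"twist": 18,"claw": 0.4},
  {"linear": [57,-234,130],"twist": 18,"claw": 0.4},
])

```text
clock: 11.5
position: [0.5981, -0.2204, 0.2108]
ee_rot: [0.001, 0.557, 0.83, 0.0]
contact_force: [0.9, 1.2, 0.3]
width: 0.0341
gripper_force: 0.0
```

>>> drive_tool([
  {"linear": [9,-35,-40],"twist": 0,"claw": 0.4},
  {"linear": [9,-35,-80],"twist": 0,"claw": 0.4},
  {"linear": [9,-35,-100],"twist": 0,"claw": 0.4},
  {"linear": [9,-35,-100],"twist": 0,"claw": 0.4},
  {"linear": [9,-35,-100],"twist": 0,"claw": 0.4},
])

```text
clock: 11.92
position: [0.6059, -0.2534, 0.1085]
ee_rot: [-0.002, 0.558, 0.83, -0.0]
contact_force: [0.7, -0.2, 0.9]
width: 0.0342
gripper_force: 0.0
```

Run:
```python
from fins import *
im,m=snap("wrist","pics/w7.png");s=sensors.get_state(); q=s["ee_rot"]; print(s["position"],2*np.degrees(np.arctan2(q[2],q[1]))-90)
fins(im,m,[(.605,-.2547)],75,40)
```

```text
[ 0.60735879 -0.25373372  0.11068753] 22.216768496705598
631 ctr [ 607.2 -252.2] size [ 9.3 27. ] collar yaw 22.2 cen [ 607.1 -252. ]
```

>>> drive_tool([
  {"linear": [0,1,-25],"twist": 0,"claw": 0.4},
  {"linear": [0,1,-50],"twist": 0,"claw": 0.4},
  {"linear": [0,1,-57],"twist": 0,"claw": 0.4},
  {"linear": [0,1,-57],"twist": 0,"claw": 0},
  {"linear": [0,1,-57],"twist": 0,"claw": 0},
  {"linear": [0,1,-57],"twist": 0,"claw": 0},
  {"linear": [0,1,-57],"twist": 0,"claw": 0},
  {"linear": [0,1,-57],"twist": 0,"claw": 0},
])

```text
clock: 12.63
position: [0.6079, -0.2532, 0.0547]
ee_rot: [0.002, 0.558, 0.83, 0.0]
contact_force: [-1.2, 0.7, 4.8]
width: 0.0088
gripper_force: 44.0
```

>>> drive_tool([
  {"linear": [0,0,40],"twist": 0,"claw": 0},
  {"linear": [0,30,80],"twist": 0,"claw": 0},
  {"linear": [-62,269,140],"twist": -18,"claw": 0},
  {"linear": [-62,269,140],"twist": -18,"claw": 0},
  {"linear": [-62,269,140],"twist": -18,"claw": 0},
  {"linear": [-62,269,140],"twist": -18,"claw": 0},
  {"linear": [-62,269,140],"twist": -18,"claw": 0},
  {"linear": [-62,269,140],"twist": -18,"claw": 0},
  {"linear": [-62,269,140],"twist": -18,"claw": 0},
  {"linear": [-62,269,100],"twist": -18,"claw": 0},
  {"linear": [-62,269,70],"twist": -18,"claw": 0},
  {"linear": [-62,269,70],"twist": -18,"claw": 0},
])

```text
clock: 13.63
position: [0.5403, 0.017, 0.1182]
ee_rot: [-0.004, 0.68, 0.733, -0.003]
contact_force: [-0.8, -0.3, -1.6]
width: 0.0087
gripper_force: 43.3
```

```bash
python3 gap.py
```

```text
[0.54032974 0.01698662 0.11818442] yaw 4.266300444610735 [-0.8287347  -0.34864068 -1.64381217]
185 [195, 195, 195, 195, 195, 195, 195, 195, 195, 196, 196, 197, 165, 120, 116, 117, 110, 109, 130, 147, 157, 168, 170, 162, 151, 142, 172, 193, 195, 196, 196, 198, 198, 199, 198]
195 [193, 194, 193, 193, 193, 194, 195, 196, 196, 196, 196, 188, 151, 123, 115, 114, 109, 109, 129, 146, 158, 167, 168, 161, 149, 143, 180, 198, 198, 199, 199, 199, 199, 198, 198]
205 [124, 129, 134, 139, 152, 185, 194, 195, 196, 197, 198, 197, 179, 129, 112, 113, 106, 108, 129, 146, 158, 165, 166, 159, 148, 143, 181, 196, 195, 196, 195, 195, 195, 195, 194]
215 [110, 108, 106, 106, 106, 106, 106, 106, 106, 109, 111, 112, 112, 111, 110, 110, 106, 105, 125, 139, 130, 108, 98, 92, 88, 109, 162, 174, 173, 175, 175, 182, 192, 194, 194]
```

>>> drive_tool([
  {"linear": [0,0,0],"twist": 0,"claw": 0},
  {"linear": [0,0,0],"twist": 0,"claw": 0},
  {"linear": [0,0,0],"twist": 0,"claw": 0},
])

```text
clock: 13.93
position: [0.5465, 0.0157, 0.1246]
ee_rot: [0.002, 0.681, 0.732, 0.001]
contact_force: [-0.0, 0.1, -1.4]
width: 0.0086
gripper_force: 43.3
```

```bash
python3 gap.py | grep -E "yaw|195"
```

```text
[0.54645032 0.01573367 0.12461751] yaw 4.17254358962542 [-0.01977613  0.12604739 -1.35196587]
195 [195, 196, 197, 198, 198, 198, 198, 192, 149, 116, 113, 107, 117, 139, 153, 163, 169, 165, 155, 143, 167, 198, 199, 199, 199, 199, 198, 198, 198, 198, 198, 199, 198, 200, 200]
205 [122, 113, 114, 131, 184, 199, 199, 182, 131, 112, 111, 107, 115, 137, 153, 163, 167, 163, 154, 137, 136, 172, 194, 195, 195, 195, 194, 195, 194, 195, 196, 196, 198, 197, 197]
```

>>> drive_tool([
  {"linear": [-1,0,-5],"twist": 0,"claw": 0},
  {"linear": [-1,0,-12],"twist": 0,"claw": 0},
  {"linear": [-1,0,-20],"twist": 0,"claw": 0},
  {"linear": [-1,0,-28],"twist": 0,"claw": 0},
  {"linear": [-1,0,-36],"twist": 0,"claw": 0},
  {"linear": [-1,0,-43],"twist": 0,"claw": 0},
  {"linear": [-1,0,-43],"twist": 0,"claw": 0},
])

```text
clock: 14.57
position: [0.5445, 0.0163, 0.0794]
ee_rot: [0.0, 0.681, 0.733, 0.0]
contact_force: [0.8, -0.7, 0.3]
width: 0.0088
gripper_force: 43.6
```

>>> drive_tool([
  {"linear": [0,0,0],"twist": 0,"claw": 0.3},
  {"linear": [0,0,0],"twist": 0,"claw": 0.3},
  {"linear": [0,0,0],"twist": 0,"claw": 0.3},
  {"linear": [0,0,0],"twist": 0,"claw": 0.3},
  {"linear": [0,0,20],"twist": 0,"claw": 0.3},
  {"linear": [0,0,60],"twist": 0,"claw": 0.3},
  {"linear": [0,0,100],"twist": 0,"claw": 0.3},
  {"linear": [-17,-398,130],"twist": -11,"claw": 0.4},
  {"linear": [-17,-398,130],"twist": -11,"claw": 0.4},
  {"linear": [-17,-398,130],"twist": -11,"claw": 0.4},
  {"linear": [-17,-398,130],"twist": -11,"claw": 0.4},
  {"linear": [-17,-398,130],"twist": -11,"claw": 0.4},
])

```text
clock: 15.57
position: [0.5344, -0.1929, 0.1956]
ee_rot: [0.0, 0.748, 0.664, 0.0]
contact_force: [1.3, -0.5, -0.3]
width: 0.0341
gripper_force: 0.0
```

Run:
```python
from fins import *
im,m=snap("wrist","pics/w8.png");s=sensors.get_state(); q=s["ee_rot"]; print(s["position"],2*np.degrees(np.arctan2(q[2],q[1]))-90)
fins(im,m,[(.5275,-.382)],75,40)
```

```text
[ 0.5350749  -0.20204645  0.19615607] -6.9962939260574615
4427 ctr [ 527.7 -383.7] size [101.6  86.2] collar yaw -6.8 cen [ 527.1 -397.5]
```

>>> drive_tool([
  {"linear": [-8,-180,0],"twist": 0,"claw": 0.4},
  {"linear": [-8,-180,0],"twist": 0,"claw": 0.4},
  {"linear": [-8,-180,0],"twist": 0,"claw": 0.4},
  {"linear": [-8,-180,0],"twist": 0,"claw": 0.4},
  {"linear": [-8,-180,-30],"twist": 0,"claw": 0.4},
  {"linear": [-8,-180,-70],"twist": 0,"claw": 0.4},
  {"linear": [-8,-180,-90],"twist": 0,"claw": 0.4},
  {"linear": [-8,-180,-90],"twist": 0,"claw": 0.4},
  {"linear": [-8,-180,-90],"twist": 0,"claw": 0.4},
])

```text
clock: 16.37
position: [0.5263, -0.3707, 0.1041]
ee_rot: [-0.002, 0.748, 0.664, -0.0]
contact_force: [0.7, -0.2, 0.1]
width: 0.0341
gripper_force: 0.0
```

Run:
```python
from fins import *
im,m=snap("wrist","pics/w9.png");s=sensors.get_state(); q=s["ee_rot"]; print(s["position"],2*np.degrees(np.arctan2(q[2],q[1]))-90)
fins(im,m,[(.5275,-.382)],75,40)
```

```text
[ 0.5274753  -0.37144855  0.10600282] -6.779778447244851
725 ctr [ 529.2 -381.7] size [29.6 10.7] collar yaw -9.2 cen [ 529.1 -381.6]
```

>>> drive_tool([
  {"linear": [2,-10,-10],"twist": -1.5,"claw": 0.4},
  {"linear": [2,-10,-35],"twist": -1.5,"claw": 0.4},
  {"linear": [2,-10,-52],"twist": -1.5,"claw": 0.4},
  {"linear": [2,-10,-52],"twist": -1.5,"claw": 0.4},
  {"linear": [2,-10,-52],"twist": -1.5,"claw": 0},
  {"linear": [2,-10,-52],"twist": -1.5,"claw": 0},
  {"linear": [2,-10,-52],"twist": -1.5,"claw": 0},
  {"linear": [2,-10,-52],"twist": -1.5,"claw": 0},
  {"linear": [2,-10,-52],"twist": -1.5,"claw": 0},
])

```text
clock: 17.17
position: [0.5298, -0.382, 0.0549]
ee_rot: [0.002, 0.756, 0.654, 0.0]
contact_force: [-0.7, -0.8, 3.5]
width: 0.0086
gripper_force: 43.7
```

>>> drive_tool([
  {"linear": [0,0,40],"twist": 0,"claw": 0},
  {"linear": [0,30,80],"twist": 0,"claw": 0},
  {"linear": [13,434,140],"twist": 12.5,"claw": 0},
  {"linear": [13,434,140],"twist": 12.5,"claw": 0},
  {"linear": [13,434,140],"twist": 12.5,"claw": 0},
  {"linear": [13,434,140],"twist": 12.5,"claw": 0},
  {"linear": [13,434,140],"twist": 12.5,"claw": 0},
  {"linear": [13,434,140],"twist": 12.5,"claw": 0},
  {"linear": [13,434,140],"twist": 12.5,"claw": 0},
  {"linear": [13,434,140],"twist": 12.5,"claw": 0},
  {"linear": [13,434,140],"twist": 12.5,"claw": 0},
  {"linear": [13,434,140],"twist": 12.5,"claw": 0},
])

```text
clock: 18.17
position: [0.5415, 0.055, 0.1942]
ee_rot: [0.0, 0.681, 0.733, 0.0]
contact_force: [1.2, -1.0, -0.4]
width: 0.0089
gripper_force: 43.1
```

>>> drive_tool([
  {"linear": [0,-2,-40],"twist": 0,"claw": 0},
  {"linear": [0,-2,-70],"twist": 0,"claw": 0},
  {"linear": [0,-2,-70],"twist": 0,"claw": 0},
  {"linear": [0,-2,-70],"twist": 0,"claw": 0},
  {"linear": [0,-2,-70],"twist": 0,"claw": 0},
])

```text
clock: 18.58
position: [0.543, 0.0504, 0.1247]
ee_rot: [0.001, 0.681, 0.732, 0.001]
contact_force: [1.2, -0.6, -0.9]
width: 0.0087
gripper_force: 43.2
```

```bash
python3 gap.py | cut -c1-230
```

```text
[0.54300017 0.05036482 0.12466717] yaw 4.1724773734578235 [ 1.19902296 -0.60383989 -0.9354862 ]
185 [194, 194, 195, 195, 196, 197, 197, 196, 196, 197, 196, 197, 197, 198, 197, 197, 198, 198, 198, 198, 199, 199, 199, 200, 199, 199, 198, 199, 199, 198, 198, 199, 199, 199, 200]
195 [194, 194, 193, 193, 194, 194, 195, 196, 180, 135, 120, 119, 114, 122, 142, 155, 164, 169, 166, 157, 144, 165, 197, 200, 201, 201, 201, 203, 202, 202, 203, 203, 203, 203, 202]
205 [176, 156, 139, 167, 193, 195, 196, 194, 160, 117, 114, 113, 106, 115, 137, 151, 162, 167, 162, 152, 139, 160, 192, 196, 197, 198, 200, 200, 200, 200, 199, 199, 200, 199, 198]
215 [111, 111, 111, 111, 111, 112, 112, 112, 112, 113, 112, 112, 104, 113, 136, 151, 158, 153, 129, 99, 95, 149, 194, 197, 197, 197, 198, 198, 198, 199, 198, 198, 198, 198, 199]
```

>>> drive_tool([
  {"linear": [0,0,-12],"twist": 0,"claw": 0},
  {"linear": [0,0,-20],"twist": 0,"claw": 0},
  {"linear": [0,0,-28],"twist": 0,"claw": 0},
  {"linear": [0,0,-36],"twist": 0,"claw": 0},
  {"linear": [0,0,-44],"twist": 0,"claw": 0},
  {"linear": [0,0,-44],"twist": 0,"claw": 0},
  {"linear": [0,0,-44],"twist": 0,"claw": 0},
])

```text
clock: 19.22
position: [0.5422, 0.0505, 0.0793]
ee_rot: [0.0, 0.681, 0.733, 0.0]
contact_force: [-1.2, -0.2, 0.5]
width: 0.0086
gripper_force: 44.0
```

>>> drive_tool([
  {"linear": [0,0,0],"twist": 0,"claw": 0.3},
  {"linear": [0,0,0],"twist": 0,"claw": 0.3},
  {"linear": [0,0,0],"twist": 0,"claw": 0.3},
  {"linear": [0,0,0],"twist": 0,"claw": 0.3},
  {"linear": [0,0,20],"twist": 0,"claw": 0.3},
  {"linear": [0,0,60],"twist": 0,"claw": 0.3},
  {"linear": [0,0,100],"twist": 0,"claw": 0.3},
  {"linear": [0,0,140],"twist": 0,"claw": 0.3},
  {"linear": [10,0,180],"twist": 10,"claw": 1},
  {"linear": [10,10,220],"twist": 20,"claw": 1},
  {"linear": [20,50,220],"twist": 30,"claw": 1},
  {"linear": [30,90,220],"twist": 40,"claw": 1},
])

```text
clock: 20.22
position: [0.5737, 0.1406, 0.3035]
ee_rot: [0.003, 0.477, 0.879, 0.002]
contact_force: [1.3, 0.5, -1.2]
width: 0.0727
gripper_force: 0.0
```

>>> drive_tool([
  {"linear": [10,200,0],"twist": 37,"claw": 1},
  {"linear": [10,200,0],"twist": 37,"claw": 1},
  {"linear": [10,200,0],"twist": 37,"claw": 1},
  {"linear": [10,200,0],"twist": 37,"claw": 1},
  {"linear": [10,200,0],"twist": 37,"claw": 1},
  {"linear": [10,200,0],"twist": 37,"claw": 1},
  {"linear": [10,200,0],"twist": 37,"claw": 1},
  {"linear": [10,200,0],"twist": 37,"claw": 1},
])

```text
clock: 20.88
position: [0.5817, 0.3404, 0.2989]
ee_rot: [-0.0, 0.175, 0.985, -0.001]
contact_force: [0.4, 0.4, -0.5]
width: 0.0855
gripper_force: 0.0
```

Run:
```python
from h import *
s=sensors.get_state(); q=s["ee_rot"]; print(s["position"],2*np.degrees(np.arctan2(q[2],q[1]))-90)
im,m=snap("wrist","pics/w10.png"); np.save("w10m.npy",m,allow_pickle=True)
t,_=snap("top","pics/t10.png"); t=cv2.resize(t[190:260,200:300,::-1],(400,280),interpolation=cv2.INTER_CUBIC)
a=cv2.resize(im[:,:,::-1],(400,300)); cv2.imwrite("pics/v10.png",np.hstack([np.vstack([a]),cv2.resize(t,(400,300))]))
```

```text
[0.58168149 0.34036943 0.29885131] 69.81203023033262
```

View pics/v10.png

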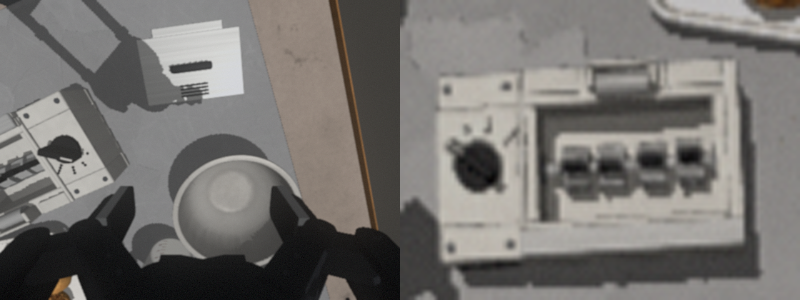

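The right panel shows all four collars hanging on the shaft. The left panel shows the cover's rib at (191,67), i.e. (267,94) at full size, and the press pad at (195,90), on the side toward world +x. Next I'll measure the rib.

```bash
cat > rib.py <<'E'
from h import *
def rib(f,mf,u0,v0,z=.027,thr=60,half=60):
    im=cv2.imread(f)[:,:,::-1]; m=np.load(mf,allow_pickle=True).item(); g=im.max(axis=2)
    w=np.zeros_like(g); w[max(v0-half,0):v0+half,max(u0-half,0):u0+half]=1
    n,l,st,c=cv2.connectedComponentsWithStats(((g<thr)&(w>0)).astype(np.uint8))
    for i in range(1,n):
        if st[i,4]<60: continue
        P=np.array([ray(m,*p,z)[:2] for p in np.argwhere(l==i)[:,::-1]])*1000
        r=cv2.minAreaRect(P.astype(np.float32)); b=cv2.boxPoints(r); e=max([b[1]-b[0],b[2]-b[1]],key=np.linalg.norm)
        print(st[i],np.round(r[0],1),np.round(r[1],1),"y-dir",round(np.degrees(np.arctan2(e[1],e[0]))%180,1))
E
python3 - <<'E'
from rib import *
for t in (50,70): rib("pics/w10.png","w10m.npy",267,94,thr=t)
im=cv2.imread("pics/w10.png"); m=np.load("w10m.npy",allow_pickle=True).item()
b=(im.min(axis=2)>195).astype(np.uint8); n,l,st,c=cv2.connectedComponentsWithStats(b)
for i in range(1,n):
    if st[i,4]>1500 and c[i][1]<150:
        P=np.array([ray(m,*p,.005)[:2] for p in np.argwhere(l==i)[:,::-1]])*1000; r=cv2.minAreaRect(P.astype(np.float32)); print(st[i],r,cv2.boxPoints(r).round(0).tolist())
E
```

```text
[239  87  56  15 437] [487.4 354.3] [66.6 10.5] y-dir 77.0
[ 217   29  124  109 7856] ((485.01983642578125, 371.8747253417969), (141.7476043701172, 122.5899429321289), 77.4271240234375) [[410.0, 316.0], [529.0, 289.0], [560.0, 428.0], [441.0, 454.0]]
```

>>> drive_tool([
  {"linear": [-94,14,0],"twist": 7.2,"claw": 1},
  {"linear": [-94,14,0],"twist": 7.2,"claw": 1},
  {"linear": [-94,14,-40],"twist": 7.2,"claw": 1},
  {"linear": [-94,14,-80],"twist": 7.2,"claw": 1},
  {"linear": [-94,14,-120],"twist": 7.2,"claw": 1},
  {"linear": [-94,14,-160],"twist": 7.2,"claw": 1},
  {"linear": [-94,14,-200],"twist": 7.2,"claw": 1},
  {"linear": [-94,14,-200],"twist": 7.2,"claw": 1},
  {"linear": [-94,14,-200],"twist": 7.2,"claw": 1},
  {"linear": [-94,14,-200],"twist": 7.2,"claw": 1},
])

```text
clock: 21.82
position: [0.4897, 0.3548, 0.1016]
ee_rot: [0.002, 0.113, 0.994, 0.001]
contact_force: [-0.1, -0.7, 0.7]
width: 0.0852
gripper_force: 0.0
```

Run:
```python
from rib import *
s=sensors.get_state(); q=s["ee_rot"]; print(s["position"],2*np.degrees(np.arctan2(q[2],q[1]))-90)
im,m=snap("wrist","pics/w11.png"); np.save("w11m.npy",m,allow_pickle=True)
u,v=proj(m,(.488,.3545,.033)).astype(int); print(u,v)
rib("pics/w11.png","w11m.npy",u,v,thr=60,half=110)
cv2.imwrite("pics/w11b.png",im[:,:,::-1])
```

```text
[0.48974177 0.35476437 0.10163644] 76.96675550076671
280 222
[ 232  204  101   24 2167] [485.3 356. ] [68.2 16.4] y-dir 76.9
[170 262  19  70 991] [529.9 268.2] [13.1 58.7] y-dir 161.2
[378 262  12  63 545] [560.8 414.5] [ 8. 52.] y-dir 172.3
```

View pics/w11b.png

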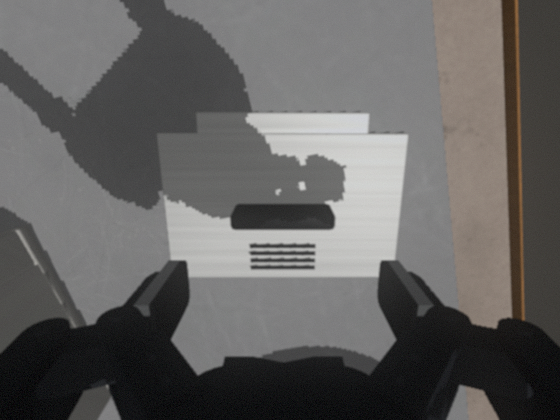

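The cover's rib is at (283,216), centred between the fingers; the lip is toward the top of the picture (world -x) and the pad is below the rib.

Run:
```python
from h import *
m=np.load("w11m.npy",allow_pickle=True).item()
ex=np.array([np.cos(np.radians(-13)),np.sin(np.radians(-13))]); ey=np.array([-ex[1],ex[0]])
T=np.array([489.7,354.8])
for n,p,z,o in (("rear top",(283,228.5),.033,-6),("front bot",(283,204),.005,6),("lip end",(283,112),.004,70),("rear edge",(284,276.5),.005,-56)):
    q=ray(m,*p,z)[:2]*1000; print(n,q.round(1),"rib centre",(q+o*ex).round(1),"rel tcp x,y",((q+o*ex-T)@ex).round(1),((q-T)@ey).round(1))
for u in (231,335): print(((ray(m,u,216,.03)[:2]*1000-T)@ey).round(1))
for p in ((158,134),(408,134)): print(((ray(m,*p,.005)[:2]*1000-T)@ey).round(1))
```

```text
rear top [492.3 355. ] rib centre [486.4 356.4] rel tcp x,y -3.6 0.8
front bot [483.6 357.1] rib centre [489.5 355.7] rel tcp x,y -0.4 0.9
lip end [420.  371.8] rib centre [488.2 356.1] rel tcp x,y -1.8 0.9
rear edge [542.1 344.4] rib centre [487.5 357. ] rel tcp x,y -2.6 1.6
-33.8
35.5
-86.0
87.9
```

>>> drive_tool([
  {"linear": [-2,1.3,-40],"twist": 0,"claw": 1},
  {"linear": [-2,1.3,-70],"twist": 0,"claw": 1},
  {"linear": [-2,1.3,-84],"twist": 0,"claw": 1},
  {"linear": [-2,1.3,-86],"twist": 0,"claw": 1},
  {"linear": [-2,1.3,-86],"twist": 0,"claw": 1},
], squeeze=25)

```text
clock: 22.28
position: [0.4873, 0.3567, 0.0149]
ee_rot: [0.001, 0.113, 0.994, 0.001]
contact_force: [0.4, 0.7, 0.0]
width: 0.0856
gripper_force: 0.0
```

>>> drive_tool([
  {"linear": [0,0,0],"twist": 0,"claw": 0.6},
  {"linear": [0,0,0],"twist": 0,"claw": 0.6},
  {"linear": [0,0,0],"twist": 0,"claw": 0.6},
  {"linear": [0,0,0],"twist": 0,"claw": 0.6},
  {"linear": [0,0,0],"twist": 0,"claw": 0.6},
  {"linear": [0,0,0],"twist": 0,"claw": 0.6},
], squeeze=25)

```text
clock: 22.78
position: [0.4878, 0.3567, 0.0162]
ee_rot: [0.002, 0.113, 0.994, 0.001]
contact_force: [-0.2, -1.0, 7.7]
width: 0.0691
gripper_force: 29.7
```

>>> drive_tool([
  {"linear": [0,0,0],"twist": 0,"claw": 1},
  {"linear": [0,0,4],"twist": 0,"claw": 1},
  {"linear": [0,0,5],"twist": 0,"claw": 1},
  {"linear": [0,0,5],"twist": 0,"claw": 0.6},
  {"linear": [0,0,5],"twist": 0,"claw": 0.6},
  {"linear": [0,0,5],"twist": 0,"claw": 0.6},
  {"linear": [0,0,5],"twist": 0,"claw": 0.6},
  {"linear": [0,0,5],"twist": 0,"claw": 0.6},
], squeeze=25)

```text
clock: 23.45
position: [0.4862, 0.3564, 0.019]
ee_rot: [0.0, 0.113, 0.994, 0.0]
contact_force: [-0.7, 0.8, 6.0]
width: 0.0692
gripper_force: 28.2
```

>>> drive_tool([
  {"linear": [0,0,15],"twist": 0,"claw": 0.6},
  {"linear": [0,0,40],"twist": 0,"claw": 0.6},
  {"linear": [0,0,80],"twist": 0,"claw": 0.6},
  {"linear": [0,0,120],"twist": 0,"claw": 0.6},
  {"linear": [0,0,160],"twist": 0,"claw": 0.6},
  {"linear": [0,0,200],"twist": 0,"claw": 0.6},
  {"linear": [0,0,230],"twist": 0,"claw": 0.6},
  {"linear": [0,0,230],"twist": 0,"claw": 0.6},
])

```text
clock: 24.12
position: [0.4887, 0.3577, 0.2552]
ee_rot: [0.005, 0.113, 0.994, 0.004]
contact_force: [1.6, 0.8, -1.6]
width: 0.0694
gripper_force: 31.3
```

Run:
```python
from h import *
s=sensors.get_state(); q=s["ee_rot"]; print(s["position"],2*np.degrees(np.arctan2(q[2],q[1]))-90,s["contact_force"],s["moment"])
im,m=snap("wrist","pics/w12.png"); np.save("w12m.npy",m,allow_pickle=True)
sd,ms=snap("side","pics/s12.png"); u,v=proj(ms,s["position"]).astype(int); print(u,v)
c=sd[max(v-60,0):v+60,max(u-80,0):u+80,::-1]
cv2.imwrite("pics/v12.png",np.hstack([cv2.resize(im[:,:,::-1],(400,300)),cv2.resize(c,(400,300),interpolation=cv2.INTER_CUBIC)]))
```

```text
[0.48873452 0.357701   0.25519539] 77.06256850221953 [ 1.63287759  0.77984803 -1.55106612] [ 0.02257722 -0.06503995  0.03270456]
198 129
```

View pics/v12.png

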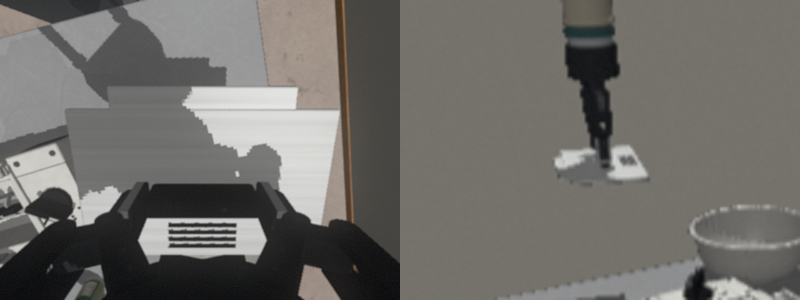

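>>> drive_tool([
  {"linear": [77,-356,0],"twist": 17,"claw": 0.6},
  {"linear": [77,-356,0],"twist": 17,"claw": 0.6},
  {"linear": [77,-356,0],"twist": 17,"claw": 0.6},
  {"linear": [77,-356,0],"twist": 17,"claw": 0.6},
  {"linear": [77,-356,0],"twist": 17,"claw": 0.6},
  {"linear": [77,-356,0],"twist": 17,"claw": 0.6},
  {"linear": [77,-356,0],"twist": 17,"claw": 0.6},
  {"linear": [77,-356,0],"twist": 17,"claw": 0.6},
  {"linear": [77,-356,0],"twist": 17,"claw": 0.6},
  {"linear": [77,-356,-40],"twist": 17,"claw": 0.6},
  {"linear": [77,-356,-70],"twist": 17,"claw": 0.6},
  {"linear": [77,-356,-70],"twist": 17,"claw": 0.6},
])

```text
clock: 25.22
position: [0.5561, -0.0003, 0.1691]
ee_rot: [-0.01, -0.034, 0.999, 0.002]
contact_force: [-1.8, 0.2, -3.3]
width: 0.0695
gripper_force: 31.3
```

>>> drive_tool([
  {"linear": [0,0,0],"twist": 0,"claw": 0.6},
  {"linear": [0,0,0],"twist": 0,"claw": 0.6},
])

```text
clock: 25.38
position: [0.563, 0.0003, 0.1781]
ee_rot: [-0.0, -0.036, 0.999, 0.0]
contact_force: [-0.1, -0.7, -2.3]
width: 0.0693
gripper_force: 31.4
```

Run:
```python
from h import *
s=sensors.get_state(); q=s["ee_rot"]; print(s["position"],2*np.degrees(np.arctan2(q[2],q[1]))-90,s["contact_force"],s["moment"])
im,m=snap("wrist","pics/w13.png"); np.save("w13m.npy",m,allow_pickle=True)
cv2.imwrite("pics/w13b.png",cv2.resize(im[:,:,::-1],(800,600),interpolation=cv2.INTER_CUBIC))
```

```text
[5.62997597e-01 3.33125210e-04 1.78086105e-01] 94.08338481315891 [-0.11047935 -0.73415205 -2.34472855] [ 0.02780698 -0.06177557 -0.01457007]
```

View pics/w13b.png

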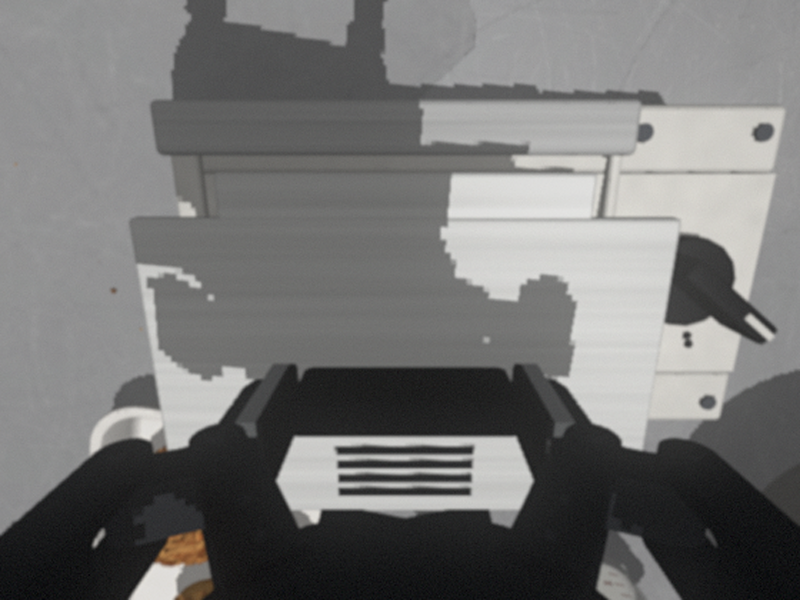

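The wrist view, scaled 1.43x, shows the cover's lip end at row 172 (columns 212 to 598), the plate's front corners at (132,218) and (680,218), and the bar's rear edge at row 153 (columns 155 to 637). Next I'll check the alignment and tilt.

```bash
cat > cf.py <<'E'
from h import *
O=np.array([546.8,-1.0,0]); th=np.radians(4.1); C=np.array([[np.cos(th),-np.sin(th),0],[np.sin(th),np.cos(th),0],[0,0,1]])
tocut=lambda X:(np.asarray(X)*1000-O)@C
E
python3 - <<'E'
from cf import *
m=np.load("w13m.npy",allow_pickle=True).item(); k=1.4286
for n,p,z in (("bar rearR",(155,153),.108),("bar rearL",(637,153),.108),("bar frR",(152,102),.108),("bar frL",(640,102),.108),("panel fl",(785,108),.09),("lipR",(212,172),.1605),("lipL",(598,172),.1605),("plR",(132,218),.1635),("plL",(680,218),.1635)):
    print(n,tocut(ray(m,p[0]/k,p[1]/k,z)).round(1))
print("tcp",tocut([.563,.0003,.1781]).round(1))
# pnp on 4 plate points plus pad corners
obj=np.array([[-70,-60,4],[-70,60,4],[-56,-88,5],[-56,88,5]],float)
img=np.array([[212,172],[598,172],[132,218],[680,218]],float)/k
ok,r,t=cv2.solvePnP(obj,img,np.array(m["intrinsics"]),None,flags=cv2.SOLVEPNP_IPPE) if 0 else cv2.solvePnP(obj,img,np.array(m["intrinsics"]),None)
Rw=np.array(m["R"]).T@cv2.Rodrigues(r)[0]; pos=np.array(m["R"]).T@(t.ravel()/1000-m["t"])
print("pnp pos cut",tocut(pos).round(1),"axes z",(C.T@Rw[:,2]).round(3))
E
```

```text
bar rearR [ -58.5 -104.1  108. ]
bar rearL [-58.4  98.8 108. ]
bar frR [ -78.4 -102.3  108. ]
bar frL [-78.3  97.2 108. ]
panel fl [-77.9 171.   90. ]
lipR [-51.9 -59.7 160.5]
lipL [-51.8  61.9 160.5]
plR [-37.8 -85.5 163.5]
plL [-37.8  88.4 163.5]
tcp [1.630e+01 1.000e-01 1.781e+02]
pnp pos cut [ 17.2   1.  150.1] axes z [ 0.12  -0.011  0.993]
```

>>> drive_tool([
  {"linear": [0,-1,-15],"twist": 0,"claw": 0.6},
  {"linear": [0,-1,-30],"twist": 0,"claw": 0.6},
  {"linear": [0,-1,-35],"twist": 0,"claw": 0.6},
  {"linear": [0,-1,-38],"twist": 0,"claw": 0.6},
  {"linear": [0,-1,-40],"twist": 0,"claw": 0.6},
  {"linear": [0,-1,-42],"twist": 0,"claw": 0.6},
  {"linear": [0,-1,-42],"twist": 0,"claw": 0.6},
], squeeze=22)

```text
clock: 26.02
position: [0.5634, -0.0009, 0.1369]
ee_rot: [0.001, -0.036, 0.999, -0.0]
contact_force: [0.4, -0.5, -2.5]
width: 0.0693
gripper_force: 31.3
```

```bash
cat > lip.py <<'E'
from cf import *
s=sensors.get_state(); q=s["ee_rot"]; print("cut",tocut(s["position"]).round(1),np.round(s["contact_force"],1),np.round(s["moment"],2),s["width"])
im,m=snap("wrist",f"pics/lip{int(s['clock']*100)}.png")
g=cv2.GaussianBlur(cv2.cvtColor(im,cv2.COLOR_RGB2GRAY),(3,3),0).astype(int)
for u in (340,375): print(u,"rows>=60:",[(r+60,int(d)) for r,d in enumerate(np.diff(g[60:200,u])) if abs(d)>12])
E
python3 lip.py
```

```text
cut [ 16.5  -1.1 136.9] [ 0.4 -0.5 -2.5] [-0.02  0.02 -0.08] 0.06928323871400868
340 rows>=60: [(105, 13), (107, -20), (108, -20), (119, 15), (120, 27), (121, 29), (122, 20), (151, -15), (152, -13), (198, -14)]
375 rows>=60: [(107, -19), (119, 14), (120, 27), (121, 29), (122, 20), (151, -14), (152, -14), (193, -24), (194, -31), (195, -21)]
```

>>> drive_tool([
  {"linear": [0,0,-2],"twist": 0,"claw": 0.6},
  {"linear": [0,0,-4],"twist": 0,"claw": 0.6},
  {"linear": [0,0,-4],"twist": 0,"claw": 0.6},
], squeeze=20)

```text
clock: 26.32
position: [0.5624, -0.0011, 0.1331]
ee_rot: [-0.0, -0.035, 0.999, -0.0]
contact_force: [-2.4, -0.5, 5.3]
width: 0.0694
gripper_force: 32.4
```

```bash
python3 lip.py
```

```text
cut [ 15.5  -1.3 133.1] [-2.4 -0.5  5.3] [-0.05  0.43  0.02] 0.06940659496799523
340 rows>=60: [(107, 21), (108, 21), (111, -14), (112, -28), (113, -27), (114, -13), (123, 26), (124, 29), (125, 22), (126, 13), (154, -17)]
375 rows>=60: [(107, 23), (108, 21), (111, -15), (112, -29), (113, -28), (123, 26), (124, 29), (125, 22), (126, 14), (154, -17), (157, 13), (191, -13), (192, -27), (193, -25)]
```

>>> drive_tool([
  {"linear": [0,0,-1.5],"twist": 0,"claw": 0.6},
  {"linear": [0,0,-3],"twist": 0,"claw": 0.6},
  {"linear": [0,0,-4],"twist": 0,"claw": 0.6},
  {"linear": [0,0,-4],"twist": 0,"claw": 0.6},
])

```text
clock: 26.7
position: [0.5611, -0.0012, 0.1287]
ee_rot: [-0.002, -0.036, 0.999, -0.0]
contact_force: [-7.2, -1.4, 5.8]
width: 0.0694
gripper_force: 33.0
```

```bash
python3 lip.py
```

```text
cut [ 14.2  -1.2 128.7] [-7.2 -1.4  5.8] [-0.15  0.77 -0.02] 0.06938271529371884
340 rows>=60: [(60, 15), (110, 23), (111, 19), (122, -19), (123, -31), (124, -29), (125, -13), (127, 16), (128, 23), (129, 25), (130, 20), (157, -17), (160, 14)]
375 rows>=60: [(60, 17), (110, 24), (111, 20), (122, -22), (123, -31), (124, -27), (127, 14), (128, 22), (129, 25), (130, 21), (157, -16), (160, 13), (185, -13), (186, -25), (187, -26), (188, -14)]
```

```bash
cat > tilt.py <<'E'
from cf import *
from scipy.optimize import least_squares
m=eyes.camera_model("wrist"); s=sensors.get_state(); T=np.array(s["position"])
K=np.array(m["intrinsics"]);R=np.array(m["R"]);t=np.array(m["t"])
ex=C[:,0]; ez=np.array([0,0,1.])
def rows(off,piv,th,pts):  # cover frame pts (x,z) mm -> image rows, off= pivot rel tcp (x,z)
    o=[]
    for x,z in pts:
        dx,dz=x-piv[0],z-piv[1]; X=off[0]+dx*np.cos(th)+dz*np.sin(th)*1; Z=off[1]-(-dx*np.sin(th))*1+dz*np.cos(th)
        W=T+(X*ex+Z*ez)/1000; p=K@(R@W+t); o.append(p[1]/p[2])
    return np.array(o)
pts=[(-70,4),(-56,5)]
# th>0 = rear up: z = dx*sin(th); x = dx cos - dz sin
def rows(off,piv,th,pts):
    o=[]
    for x,z in pts:
        dx,dz=x-piv[0],z-piv[1]; X=off[0]+dx*np.cos(th)-dz*np.sin(th); Z=off[1]+dx*np.sin(th)+dz*np.cos(th)
        W=T+(X*ex+Z*ez)/1000; p=K@(R@W+t); o.append(p[1]/p[2])
    return np.array(o)
piv=(0,19); L0=np.array([120.5,152.2])
f=least_squares(lambda a:rows(a,piv,0,pts)-L0,[0,0]); off=f.x; print("level offset of pivot rel TCP",off.round(1),"resid",f.fun.round(2))
def state(r,label):
    g=least_squares(lambda a:rows(off,piv,a[0],pts)-r,[.1]); th=g.x[0]
    g2=least_squares(lambda a:np.r_[rows((off[0]+a[1],off[1]),piv,a[0],pts)-r],[.1,0])
    for th,dxo in ((g.x[0],0),g2.x):
        TC=tocut(T); P=lambda x,z:(TC[0]+off[0]+dxo+(x-0)*np.cos(th)-(z-19)*np.sin(th),TC[2]+off[1]+x*np.sin(th)+(z-19)*np.cos(th))
        print(label,"tilt",round(th,3),"dx",round(dxo,1),"lip",np.round(P(-70,2),1),"rear",np.round(P(56,0),1),"org",np.round(P(0,0),1))
    print("resid",g.fun.round(2))
if __name__=="__main__":
    import sys; state(np.array([float(sys.argv[1]),float(sys.argv[2])]),"now")
E
python3 tilt.py 129 157.5
```

```text
level offset of pivot rel TCP [ 1.9 -1.9] resid [0. 0.]
now tilt 0.197 dx 0 lip [-49.2  96.4] rear [ 74.8 119.2] org [ 19.9 108.2]
now tilt 0.2 dx -0.1 lip [-49.1  96.2] rear [ 74.7 119.3] org [ 19.9 108.2]
resid [-0.02  0.03]
```

>>> drive_tool([
  {"linear": [-3,-0.2,-0.5],"twist": 0,"claw": 0.6},
  {"linear": [-6,-0.4,-1.5],"twist": 0,"claw": 0.6},
  {"linear": [-9,-0.6,-2],"twist": 0,"claw": 0.6},
  {"linear": [-9,-0.6,-2],"twist": 0,"claw": 0.6},
])

```text
clock: 27.08
position: [0.5546, -0.0017, 0.1268]
ee_rot: [0.001, -0.035, 0.999, -0.0]
contact_force: [2.7, 0.9, 2.3]
width: 0.0693
gripper_force: 32.6
```

```bash
python3 lip.py
```

```text
cut [  7.7  -1.3 126.8] [2.7 0.9 2.3] [-0.01 -0.54  0.01] 0.06932949021855911
340 rows>=60: [(60, -15), (73, 13), (74, 18), (75, 15), (123, -14), (129, 13), (130, 22), (131, 24), (132, 16), (158, -14), (161, 13)]
375 rows>=60: [(60, -21), (73, 13), (74, 18), (75, 16), (123, -14), (124, -13), (130, 22), (131, 24), (132, 16), (158, -14), (185, -14), (186, -27), (187, -26)]
```

```bash
python3 tilt.py 131 158.8
python3 - <<'E'
from cf import *
m=eyes.camera_model("wrist")
for x,z in ((-58,108),(-58,102),(-78.5,108)):
    print(x,z,[proj(m,(O+C@np.array([x,y,z]))/1000).round(0) for y in (-40,-60)])
E
```

```text
level offset of pivot rel TCP [ 2.  -2.3] resid [-0.  0.]
now tilt 0.236 dx 0 lip [-54.5  91.5] rear [ 68.5 119. ] org [ 14.1 105.9]
now tilt 0.243 dx -0.2 lip [-54.4  91. ] rear [ 68.4 119.5] org [ 14. 106.]
resid [-0.05  0.07]
-58 108 [array([196., 126.]), array([152., 126.])]
-58 102 [array([200., 125.]), array([157., 125.])]
-78.5 108 [array([193.,  78.]), array([147.,  78.])]
```

>>> drive_tool([
  {"linear": [0,0,2.5],"twist": 0,"claw": 0.6},
  {"linear": [-3,-0.2,2.5],"twist": 0,"claw": 0.6},
  {"linear": [-6,-0.4,2.5],"twist": 0,"claw": 0.6},
  {"linear": [-9,-0.6,2],"twist": 0,"claw": 0.6},
  {"linear": [-11,-0.8,2],"twist": 0,"claw": 0.6},
  {"linear": [-11,-0.8,2],"twist": 0,"claw": 0.6},
])

```text
clock: 27.63
position: [0.5516, -0.0018, 0.1311]
ee_rot: [0.01, -0.035, 0.999, 0.0]
contact_force: [14.2, 3.4, 0.3]
width: 0.0691
gripper_force: 32.4
```

```bash
python3 lip.py
python3 - <<'E'
from cf import *
m=eyes.camera_model("wrist")
for x,z in ((-58,108),(-58,102),(-78.5,108)):
    print(x,z,[proj(m,(O+C@np.array([x,y,z]))/1000).round(0) for y in (-40,-60)])
E
```

```text
cut [  4.7  -1.1 131.1] [14.2  3.4  0.3] [ 0.65 -2.52  0.09] 0.06906213410799471
340 rows>=60: [(60, -23), (61, -22), (80, 15), (81, 18), (82, 13), (131, 24), (132, 19), (159, -13), (198, -21)]
375 rows>=60: [(61, -15), (80, 15), (81, 18), (82, 14), (128, -13), (130, 13), (131, 23), (132, 19), (159, -15), (180, -26), (181, -24)]
-58 108 [array([198., 131.]), array([155., 131.])]
-58 102 [array([201., 130.]), array([160., 130.])]
-78.5 108 [array([194.,  84.]), array([150.,  84.])]
```

```bash
python3 tilt.py 131.8 159.5
```

```text
level offset of pivot rel TCP [ 2.3 -3.3] resid [-0. -0.]
now tilt 0.263 dx 0 lip [-56.1  93.1] rear [ 66. 124.] org [ 12.  109.4]
now tilt 0.255 dx 0.2 lip [-56.2  93.6] rear [ 66.2 123.5] org [ 12.  109.3]
resid [ 0.05 -0.08]
```

```bash
ls -t pics | head -3
python3 - <<'E'
import cv2,numpy as np,glob,os
for f in ("pics/w13.png",max(glob.glob("pics/lip*.png"),key=os.path.getmtime)):
    im=cv2.imread(f); g=cv2.GaussianBlur(cv2.cvtColor(im,cv2.COLOR_BGR2GRAY),(3,3),0).astype(int); print(f)
    for r in (128,138,145,170,185,200,215,230,245):
        d=np.diff(g[r]); print(r,[(c,int(d[c])) for c in range(60,520) if abs(d[c])>14 and abs(d[c])>=abs(d[c-1]) and abs(d[c])>abs(d[c+1]) and not 190<c<330])
E
```

```text
lip2763.png
lip2708.png
lip2670.png
pics/w13.png
128 [(421, -37), (425, 25)]
138 [(419, -36), (423, 26)]
145 [(124, 15), (133, -16), (418, -33), (423, 25)]
170 [(473, -40), (501, 23)]
185 [(471, -47), (512, 44)]
200 [(98, 16), (102, -26), (132, 18), (140, -25), (338, 16), (363, -26), (396, 29), (468, -42), (512, 47)]
215 [(100, 19), (108, -30), (402, 30), (466, -45)]
230 [(103, 16), (109, -30), (399, 31), (510, -23)]
245 [(105, 16), (114, -17), (401, 29), (515, -19)]
pics/lip2763.png
128 []
138 [(461, -33), (466, 21)]
145 [(406, -35), (440, 34), (459, -31), (464, 20), (467, 17)]
170 [(86, 16), (132, -28)]
185 [(89, 16), (107, -25), (128, 15), (144, -26), (365, -23), (388, 27)]
200 [(92, 16), (108, -28), (148, 16), (152, -22), (356, -18), (395, 27), (482, -17)]
215 [(94, 16), (112, -27), (398, 27), (485, -29), (492, -17)]
230 [(97, 17), (112, -25), (398, 27), (481, -31)]
245 [(100, 18), (121, -26), (396, 28), (483, -30)]
```

```bash
cat > pose.py <<'E'
from cf import *
from scipy.optimize import least_squares
def model(m,T,a):
    x0,y0,z0,th=a; K=np.array(m["intrinsics"]);R=np.array(m["R"]);t=np.array(m["t"])
    def pr(x,y,z):
        p=np.array([x0+x*np.cos(th)-z*np.sin(th),y0+y,z0+x*np.sin(th)+z*np.cos(th)])
        q=K@(R@((O+C@p)/1000)+t); return q[:2]/q[2]
    return pr
def fit(m,T,left,right,lip,front,a0):
    TC=tocut(T)
    def res(a):
        pr=model(m,T,a); r=[]
        for E,y in ((left,-88),(right,88)):
            p,q=pr(-50,y,5),pr(50,y,5)
            for row,col in E: r.append(col-(p[0]+(q[0]-p[0])*(row-p[1])/(q[1]-p[1])))
        if lip: r.append(2*(pr(-70,-20,4)[1]-lip))
        if front: r.append(2*(pr(-56,-20,5)[1]-front))
        return r
    f=least_squares(res,a0,loss="soft_l1"); a=f.x; x0,y0,z0,th=a
    P=lambda x,z:(x0+x*np.cos(th)-z*np.sin(th),z0+x*np.sin(th)+z*np.cos(th))
    print("origin",a[:3].round(1),"tilt",th.round(3),"lip",np.round(P(-70,2),1),"rear",np.round(P(56,0),1),"rel tcp",(a[:3]-TC).round(1),"rms",np.sqrt(np.mean(f.fun**2)).round(2))
E
python3 - <<'E'
from pose import *
m=np.load("w13m.npy",allow_pickle=True).item()
h=.5
fit(m,[.563,.00033,.1781],[(200,98+h),(215,100+h),(230,103+h),(245,105+h)],[(170,473+h),(185,471+h),(200,468+h),(215,466+h)],121,152.7,[18,0,158,0])
m=eyes.camera_model("wrist"); T=sensors.get_state()["position"]
fit(m,T,[(170,86+h),(185,89+h),(200,92+h),(215,94+h),(230,97+h),(245,100+h)],[(215,485),(230,481.5)],132,159.8,[12,0,109,.2])
fit(m,T,[(170,86+h),(185,89+h),(200,92+h),(215,94+h),(230,97+h),(245,100+h)],[],132,159.8,[12,0,109,.2])
E
```

```text
origin [ 18.4   1.2 158.3] tilt 0.014 lip [-51.6 159.3] rear [ 74.4 159.1] rel tcp [  2.2   1.  -19.8] rms 0.2
origin [ 10.7   2.6 119.9] tilt 0.014 lip [-59.3 120.9] rear [ 66.7 120.6] rel tcp [  6.    3.8 -11.2] rms 2.85
origin [ 13.4 -15.1  91. ] tilt 0.009 lip [-56.6  92.4] rear [69.4 91.5] rel tcp [  8.7 -14.  -40. ] rms 0.21
```

Run:
```python
from pose import *
m=eyes.camera_model("wrist"); T=sensors.get_state()["position"]; print(tocut(T), sensors.get_state()["ee_rot"])
K=np.array(m["intrinsics"])
left=[(170,86.5),(185,89.5),(200,92.5),(215,94.5),(230,97.5),(245,100.5)]
for y0 in (-1.,0.,1.):
    def res(a):
        pr=model(m,T,(a[0],y0,a[1],a[2])); p,q=pr(-50,-88,5),pr(50,-88,5)
        return [c-(p[0]+(q[0]-p[0])*(r-p[1])/(q[1]-p[1])) for r,c in left]+[2*(pr(-70,-20,4)[1]-132),2*(pr(-56,-20,5)[1]-159.8)]
    f=least_squares(res,[12,109,.2]); x0,z0,th=f.x
    print(y0,f.x.round(3),"lip",round(x0-70*np.cos(th)-2*np.sin(th),1),round(z0-70*np.sin(th)+2,1),"rms",np.sqrt(np.mean(f.fun**2)).round(2))
```

```text
[  4.7590351   -1.14027391 131.07054055] [ 9.89974505e-03 -3.48613891e-02  9.99343080e-01  2.96416687e-04]
-1.0 [1.09980e+01 1.14742e+02 3.90000e-02] lip -59.0 114.0 rms 2.17
0.0 [1.08290e+01 1.16475e+02 4.30000e-02] lip -59.2 115.5 rms 2.34
1.0 [1.0660e+01 1.1822e+02 4.7000e-02] lip -59.4 116.9 rms 2.52
```

Run:
```python
import cv2,numpy as np
from h import *
a=cv2.imread("pics/lip2763.png"); s,ms=snap("side","pics/s20.png"); u,v=proj(ms,(.55,0,.11)).astype(int)
c=cv2.resize(s[v-45:v+35,u-70:u+70,::-1],(560,320),interpolation=cv2.INTER_CUBIC)[:180]
o=np.zeros((600,560,3),np.uint8); o[:420]=a; o[420:]=c
cv2.imwrite("pics/v20.png",o)
```

```text
(no output)
```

View pics/v20.png

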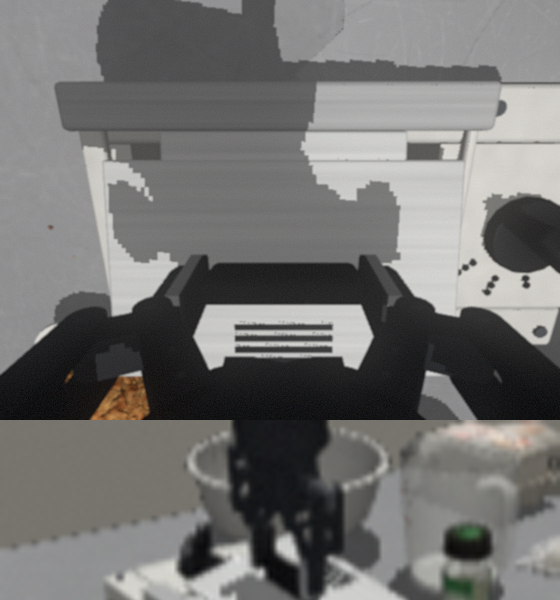

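The picture shows the plate's front edge at row 160 (columns 104 to 465). The lip, at columns 161 to 407, runs up to the bar's edge at row 131. The line I had used on the left is the cutter's own side wall, not the cover. I'll redo the height from the widths.

Run:
```python
from pose import *
m=eyes.camera_model("wrist"); T=sensors.get_state()["position"]
g=cv2.GaussianBlur(cv2.imread("pics/lip2763.png",0),(3,3),0).astype(int)
def near(r,c,w=7):
    d=np.abs(np.diff(g[r,c-w:c+w])); i=int(np.argmax(d)); return c-w+i+.5,int(d[i])
for r in (136,145,155): print(r,"lip",near(r,161),near(r,407))
for r,cl,cr in ((163,104,465),(170,105,464),(185,106,462),(200,107,461),(215,108,459),(230,109,458),(245,110,457),(260,111,456)): print(r,near(r,cl),near(r,cr))
```

```text
136 lip (160.5, 3) (404.5, 5)
145 lip (159.5, 11) (406.5, 35)
155 lip (160.5, 13) (406.5, 37)
163 (101.5, 7) (465.5, 12)
170 (101.5, 7) (464.5, 8)
185 (107.5, 24) (463.5, 9)
200 (108.5, 28) (460.5, 5)
215 (112.5, 27) (459.5, 6)
230 (112.5, 25) (461.5, 6)
245 (106.5, 6) (460.5, 5)
260 (104.5, 12) (459.5, 4)
```

Run:
```python
from pose import *
m=eyes.camera_model("wrist"); T=sensors.get_state()["position"]
def res(a,pin=None):
    pr=model(m,T,a); r=[]
    def ln(y,xa,xb,z,E,w=1):
        p,q=pr(xa,y,z),pr(xb,y,z)
        for row,c in E: r.append(w*(c-(p[0]+(q[0]-p[0])*(row-p[1])/(q[1]-p[1]))))
    ln(88,-50,50,5,[(163,465.5),(170,464.5),(185,463.5),(200,461.5),(215,460.5),(230,461),(260,459.5)])
    ln(-60,-70,-56,4,[(145,160.3),(155,160.5)]); ln(60,-70,-56,4,[(145,406.5),(155,406.5)])
    r.append(2*(pr(-56,-20,5)[1]-160)); r.append(pr(-56,-88,5)[0]-104.3)
    return r
f=least_squares(res,[12,0,109,.2],loss="soft_l1"); x0,y0,z0,th=f.x
print(f.x.round(3),"lip",round(x0-70*np.cos(th)-2*np.sin(th),1),round(z0-70*np.sin(th)+2,1),"front edge z",z0-56*np.sin(th),"rms",np.sqrt(np.mean(np.square(f.fun))).round(2))
print("lip row pred",model(m,T,f.x)(-70,-20,4), "bar rear rows",[proj(m,(O+C@np.array([-58,y,z]))/1000).round(1) for y,z in ((-20,108),(-20,102))])
```

```text
[1.17680e+01 2.90000e-02 1.11998e+02 2.01000e-01] lip -57.2 100.0 front edge z 100.81565365425448 rms 0.66
lip row pred [242.51701156 130.9630169 ] bar rear rows [array([240.8, 131.1]), array([242.4, 130.2])]
```

>>> drive_tool([
  {"linear": [6,0.4,0],"twist": 0,"claw": 0.6},
  {"linear": [11,0.8,0],"twist": 0,"claw": 0.6},
  {"linear": [11,0.8,0],"twist": 0,"claw": 0.6},
  {"linear": [11,0.8,0],"twist": 0,"claw": 0.6},
])

```text
clock: 28.07
position: [0.5528, -0.0015, 0.1275]
ee_rot: [-0.001, -0.035, 0.999, 0.0]
contact_force: [0.8, 0.1, -2.8]
width: 0.069
gripper_force: 32.2
```

```bash
cat > pose2.py <<'E'
from pose import *
s=sensors.get_state(); T=s["position"]; f0=f"pics/p{int(s['clock']*100)}.png"; im,m=snap("wrist",f0)
g=cv2.GaussianBlur(cv2.imread(f0,0),(3,3),0).astype(int)
print("tcp",tocut(T).round(1),"F",np.round(s["contact_force"],1),"M",np.round(s["moment"],2))
d=np.diff(g[100:175,375]); print("rows",[(100+i,int(x)) for i,x in enumerate(d) if abs(x)>11])
def near(r,c,w=8):
    r=int(r); p=g[r-1:r+2,c-w:c+w].mean(0); d=np.abs(np.diff(p)); i=int(np.argmax(d)); return (r,c-w+i+.5) if d[i]>4 else None
def est(fr,a0):
    pr=model(m,T,a0)
    P=lambda x,y,z:pr(x,y,z)
    E=[]
    for y,xs,z in ((88,(-53,-45,-38,-30,-20,-10),5),(60,(-66,-63,-60),4),(-60,(-63,-60),4)):
        for x in xs:
            q=pr(x,y,z); n=near(q[1],int(round(q[0])))
            if n: E.append((y,z,-70 if z==4 else -50,-56 if z==4 else 50,*n))
    def res(a):
        pr=model(m,T,a); r=[]
        for y,z,xa,xb,row,c in E:
            p,q=pr(xa,y,z),pr(xb,y,z); r.append(c-(p[0]+(q[0]-p[0])*(row-p[1])/(q[1]-p[1])))
        return r+[2*(pr(-56,-20,5)[1]-fr)]
    f=least_squares(res,a0,loss="soft_l1"); x0,y0,z0,th=f.x
    print(len(E),f.x.round(3),"lip",round(x0-70*np.cos(th)-2*np.sin(th),1),round(z0-70*np.sin(th)+2,1),"rear z",round(z0+56*np.sin(th),1),"rms",np.sqrt(np.mean(np.square(f.fun))).round(2), "lip row",model(m,T,f.x)(-70,-20,4)[1].round(1))
    return f.x
E
cat > go.py <<'E'
from pose2 import *
import sys
a=[float(x) for x in sys.argv[1:5]] if len(sys.argv)>4 else None
# front edge row: edge between lip and plate nearest to prediction
TC=tocut(T); a0=a or [TC[0]+6,0,TC[2]-19,.2]
r=model(m,T,a0)(-56,-20,5)[1]; seg=np.diff(g[int(r)-9:int(r)+9,340:395].mean(1)); i=int(np.argmin(seg)); fr=int(r)-9+i+.5; print("front row",fr,"pred",r.round(1))
b=est(fr,a0); est(fr,b)
E
python3 go.py
```

```text
tcp [  5.9  -0.9 127.5] F [ 0.8  0.1 -2.8] M [ 0.01 -0.31  0.01]
rows [(127, -13), (129, 14), (130, 25), (131, 20), (158, -15), (161, 12)]
front row 158.5 pred 158.8
11 [1.17970e+01 4.40000e-02 1.06729e+02 1.31000e-01] lip -57.9 99.6 rear z 114.0 rms 1.26 lip row 128.9
11 [ 1.17950e+01 -5.80000e-02  1.07158e+02  1.42000e-01] lip -57.8 99.2 rear z 115.1 rms 1.32 lip row 129.0
```

>>> drive_tool([
  {"linear": [4,0.3,0],"twist": 0,"claw": 0.6},
  {"linear": [4,0.3,-2],"twist": 0,"claw": 0.6},
  {"linear": [4,0.3,-4],"twist": 0,"claw": 0.6},
  {"linear": [4,0.3,-4],"twist": 0,"claw": 0.6},
])

```text
clock: 28.45
position: [0.5557, -0.0013, 0.1241]
ee_rot: [-0.002, -0.035, 0.999, 0.0]
contact_force: [-4.5, 0.1, 3.6]
width: 0.0692
gripper_force: 33.1
```

```bash
python3 go.py
```

```text
tcp [  8.8  -0.9 124.1] F [-4.5  0.1  3.6] M [-0.09  0.6  -0.02]
rows [(122, 16), (123, 22), (124, 12), (129, -14), (130, -29), (131, -28), (134, 22), (135, 24), (136, 16), (161, -14), (164, 13)]
front row 161.5 pred 158.8
11 [ 15.943  -0.177 106.617   0.253] lip -52.3 91.1 rear z 120.6 rms 0.66 lip row 133.5
11 [ 15.694  -0.116 107.885   0.285] lip -52.1 90.2 rear z 123.6 rms 1.32 lip row 133.8
```

>>> drive_tool([
  {"linear": [-3,-0.2,0.5],"twist": 0,"claw": 0.6},
  {"linear": [-6,-0.4,0.5],"twist": 0,"claw": 0.6},
  {"linear": [-8,-0.6,0.5],"twist": 0,"claw": 0.6},
  {"linear": [-8,-0.6,0.5],"twist": 0,"claw": 0.6},
])

```text
clock: 28.83
position: [0.549, -0.0018, 0.1244]
ee_rot: [-0.001, -0.035, 0.999, 0.0]
contact_force: [-0.2, -0.4, -2.6]
width: 0.0696
gripper_force: 32.4
```

```bash
python3 go.py
```

```text
tcp [  2.1  -1.  124.4] F [-0.2 -0.4 -2.6] M [-0.    0.02  0.  ]
rows [(137, 16), (138, 21), (139, 12), (160, -15), (163, 14)]
front row 160.5 pred 158.7
9 [  8.711  -0.217 107.495   0.261] lip -59.4 91.4 rear z 121.9 rms 1.11 lip row 132.4
10 [ 8.59100e+00 -9.80000e-02  1.08164e+02  2.73000e-01] lip -59.4 91.3 rear z 123.3 rms 0.83 lip row 132.5
```

The lip is now passing under the bar with no contact force.

>>> drive_tool([
  {"linear": [-3,-0.2,0],"twist": 0,"claw": 0.6},
  {"linear": [-6,-0.4,0],"twist": 0,"claw": 0.6},
  {"linear": [-8,-0.6,0],"twist": 0,"claw": 0.6},
  {"linear": [-8,-0.6,0],"twist": 0,"claw": 0.6},
  {"linear": [-8,-0.6,0],"twist": 0,"claw": 0.6},
])

```text
clock: 29.3
position: [0.5418, -0.0025, 0.1248]
ee_rot: [0.0, -0.035, 0.999, 0.0]
contact_force: [0.5, 0.5, -2.5]
width: 0.0697
gripper_force: 32.4
```

```bash
python3 go.py
```

```text
tcp [ -5.1  -1.1 124.8] F [ 0.5  0.5 -2.5] M [-0.04 -0.02  0.  ]
rows [(104, 17), (105, 19), (106, 13), (153, 20), (154, 20), (160, -15), (163, 14)]
front row 160.5 pred 158.7
6 [  1.49   -0.868 108.148   0.233] lip -67.1 94.0 rear z 121.1 rms 0.71 lip row 131.9
5 [  32.901  121.369 -110.236    0.245] lip -35.5 -125.2 rear z -96.6 rms 0.72 lip row 148.6
```

>>> drive_tool([
  {"linear": [0,0,-1.5],"twist": 0,"claw": 0.6},
  {"linear": [0,0,-3],"twist": 0,"claw": 0.6},
  {"linear": [0,0,-4],"twist": 0,"claw": 0.6},
  {"linear": [0,0,-4],"twist": 0,"claw": 0.6},
])

```text
clock: 29.68
position: [0.5428, -0.0025, 0.1214]
ee_rot: [0.001, -0.035, 0.999, -0.0]
contact_force: [0.9, 0.7, 2.0]
width: 0.0691
gripper_force: 32.9
```

```bash
python3 go.py | head -4
```

```text
tcp [ -4.1  -1.2 121.4] F [0.9 0.7 2. ] M [0.02 0.05 0.05]
rows [(101, 15), (102, 18), (103, 14), (152, 22), (153, 17), (159, -16), (162, 15)]
front row 159.5 pred 158.6
6 [  2.583   0.415 100.919   0.188] lip -66.6 89.8 rear z 111.4 rms 1.47 lip row 130.8
```

Both ends are resting, with the rear on the roller. I'll release, rise, close the fingers and move over the press pad.

>>> drive_tool([
  {"linear": [0,0,0],"twist": 0,"claw": 1},
  {"linear": [0,0,0],"twist": 0,"claw": 1},
  {"linear": [0,0,0],"twist": 0,"claw": 1},
  {"linear": [0,0,0],"twist": 0,"claw": 1},
  {"linear": [0,0,15],"twist": 0,"claw": 1},
  {"linear": [0,0,40],"twist": 0,"claw": 1},
  {"linear": [0,0,70],"twist": 0,"claw": 0},
  {"linear": [0,0,70],"twist": 0,"claw": 0},
  {"linear": [0,0,70],"twist": 0,"claw": 0},
  {"linear": [0,0,70],"twist": 0,"claw": 0},
])

```text
clock: 30.57
position: [0.5414, -0.0024, 0.1904]
ee_rot: [-0.0, -0.035, 0.999, 0.0]
contact_force: [-0.5, 0.3, -0.8]
width: 0.0387
gripper_force: 0.0
```

Run:
```python
from cf import *
s=sensors.get_state(); T=s["position"]; print(tocut(T).round(1),s["width"],s["contact_force"])
im,m=snap("wrist","pics/r1.png"); g=cv2.GaussianBlur(im.min(axis=2),(3,3),0).astype(int)
for u in (200,340,375): print(u,[(60+i,int(x)) for i,x in enumerate(np.diff(g[60:330,u])) if abs(x)>14])
pr=lambda x,y,z:proj(m,(O+C@np.array([x,y,z]))/1000).round(0)
print("bar",pr(-58,-40,108),"front edge",pr(-56,-40,96),"rear up",pr(56,-60,117),"pad",pr(37,0,112),"rib",pr(0,0,132))
```

```text
[ -5.5  -1.  190.4] 0.038659164106109124 [-0.48809443  0.27955581 -0.79206622]
200 [(193, 18)]
340 [(84, -22), (85, -21), (107, 17), (108, 18), (109, 15), (142, 16), (146, -16), (147, -25), (148, -20), (184, 15), (248, -27), (249, -30), (250, -20)]
375 [(88, -17), (89, -18), (107, 18), (108, 18), (142, 15), (145, -26), (146, -19), (148, 24), (149, 22), (287, -22), (288, -35), (289, -40), (290, -30), (291, -16)]
bar [223. 143.] front edge [226. 144.] rear up [201. 302.] pad [284. 276.] rib [284. 239.]
```

>>> drive_tool([
  {"linear": [40,3,0],"twist": 0,"claw": 0},
  {"linear": [40,3,0],"twist": 0,"claw": 0},
  {"linear": [40,3,-30],"twist": 0,"claw": 0},
  {"linear": [40,3,-50],"twist": 0,"claw": 0},
  {"linear": [40,3,-58],"twist": 0,"claw": 0},
  {"linear": [40,3,-62],"twist": 0,"claw": 0},
  {"linear": [40,3,-66],"twist": 0,"claw": 0},
  {"linear": [40,3,-70],"twist": 0,"claw": 0},
  {"linear": [40,3,-70],"twist": 0,"claw": 0},
])

```text
clock: 31.37
position: [0.5812, 0.0005, 0.1211]
ee_rot: [-0.001, -0.035, 0.999, 0.0]
contact_force: [0.6, -0.3, 0.7]
width: -0.0007
gripper_force: 0.0
```

>>> drive_tool([
  {"linear": [0,0,-3],"twist": 0,"claw": 0},
  {"linear": [0,0,-6],"twist": 0,"claw": 0},
  {"linear": [0,0,-9],"twist": 0,"claw": 0},
  {"linear": [0,0,-9],"twist": 0,"claw": 0},
])

```text
clock: 31.7
position: [0.5819, 0.0005, 0.1113]
ee_rot: [-0.0, -0.035, 0.999, 0.0]
contact_force: [0.2, -0.1, -0.3]
width: -0.0001
gripper_force: 0.0
```

Run:
```python
from cf import *
s=sensors.get_state(); T=np.array(s["position"]); m=eyes.camera_model("wrist")
# r1 taken with TCP shifted: move camera t back
d=np.array([.5414,-.0024,.1904])-T; m1=dict(m); R=np.array(m["R"]); m1["t"]=np.array(m["t"])-R@d
pr=lambda x,y,z:proj(m1,(O+C@np.array([x,y,z]))/1000).round(0)
print("plate rear corners raised",pr(56,-88,118),pr(56,88,118),"flat",pr(56,-88,95),pr(56,88,95),"front",pr(-56,-88,97),pr(-56,88,97))
print("mid rear u375", pr(56,50,118),pr(56,50,95), "pad", pr(48,0,118),pr(48,0,97))
a=cv2.imread("pics/r1.png"); b,_=snap("wrist","pics/r2.png")
g=cv2.GaussianBlur(cv2.cvtColor(a,cv2.COLOR_BGR2GRAY),(3,3),0).astype(int)
for r in (160,180,200,220,240): print(r,[(i,int(x)) for i,x in enumerate(np.diff(g[r])) if abs(x)>14 and (60<i<220 or 350<i<520)])
im,ms=snap("top","pics/t30.png")
```

```text
plate rear corners raised [163. 303.] [404. 303.] flat [173. 287.] [394. 287.] front [156. 144.] [411. 144.]
mid rear u375 [352. 303.] [346. 287.] pad [284. 293.] [284. 279.]
160 [(137, 15), (151, -25), (152, -34), (153, -26), (410, -20), (411, -34), (412, -23), (414, 23), (415, 25), (416, 21)]
180 [(140, 15), (152, -22), (153, -29), (154, -22), (409, -21), (410, -21), (412, 21), (413, 26), (414, 18), (517, -17), (518, -17)]
200 [(142, 17), (187, -16), (207, -19), (405, -15), (406, -28), (407, -31), (409, 15), (410, 27), (411, 23), (412, 15), (432, -17), (433, -24), (434, -21), (489, 25), (490, 35), (491, 35), (492, 23), (513, -18), (514, -17)]
220 [(145, 16), (405, -27), (406, -22), (408, 22), (409, 20), (431, -25), (432, -32), (433, -32), (434, -23), (495, 17), (496, 39), (497, 44), (498, 29), (509, -20), (510, -17)]
240 [(147, 15), (404, -15), (423, -27), (424, -37), (425, -28), (427, 20), (428, 34), (429, 32), (430, 19), (440, -15), (441, -24), (442, -31), (443, -29), (444, -20), (507, 15), (508, 18), (509, 17)]
```

>>> drive_tool([
  {"linear": [0,0,-2],"twist": 0,"claw": 0},
  {"linear": [0,0,-4],"twist": 0,"claw": 0},
  {"linear": [0,0,-4],"twist": 0,"claw": 0},
])

```text
clock: 32.05
position: [0.5817, 0.0005, 0.1074]
ee_rot: [-0.0, -0.035, 0.999, 0.0]
contact_force: [1.1, -0.5, 0.5]
width: 0.0002
gripper_force: 0.0
```

>>> drive_tool([
  {"linear": [0,0,-1.5],"twist": 0,"claw": 0},
  {"linear": [0,0,-3],"twist": 0,"claw": 0},
  {"linear": [0,0,-3],"twist": 0,"claw": 0},
])

```text
clock: 32.3
position: [0.5821, 0.0005, 0.1061]
ee_rot: [0.0, -0.035, 0.999, -0.0]
contact_force: [-2.2, -0.0, 6.5]
width: -0.0002
gripper_force: 3.5
```

Run:
```python
from cf import *
s=sensors.get_state(); print(tocut(s["position"]).round(1),np.round(s["contact_force"],1),np.round(s["moment"],2))
im,m=snap("wrist","pics/r3.png"); g=cv2.GaussianBlur(cv2.cvtColor(im,cv2.COLOR_RGB2GRAY),(3,3),0).astype(int)
pr=lambda x,y,z:proj(m,(O+C@np.array([x,y,z]))/1000).round(0)
for z0,th in ((90,0.),(90,.19)):
    f=lambda x,y,z:pr((x+70)*np.cos(th)-70,y,z0+(x+70)*np.sin(th)+z)
    print(th,"front",f(-56,88,5),"right edge",f(-40,88,5),f(-20,88,5),f(0,88,5),"rib front bot",f(-6,30,5),"rib top",f(-6,30,33))
for r in range(10,240,20): print(r,[(i,int(x)) for i,x in enumerate(np.diff(g[r])) if abs(x)>14 and 330<i<558])
for u in (300,):print(u,[(i,int(x)) for i,x in enumerate(np.diff(g[:240,u])) if abs(x)>10])
```

```text
[ 35.3  -1.  106.1] [-2.2 -0.   6.5] [0.   0.37 0.01]
0.0 front [498.  62.] right edge [491. 103.] [483. 151.] [475. 195.] rib front bot [350. 182.] rib top [365. 198.]
0.19 front [503.  60.] right edge [500. 101.] [497. 151.] [494. 199.] rib front bot [356. 185.] rib top [374. 204.]
10 [(556, 17), (557, 15)]
30 [(551, -18), (552, -24), (553, -18), (557, 18)]
50 []
70 [(501, -25), (502, -37), (503, -31), (508, 16), (509, 17), (510, 16)]
90 [(496, -21), (497, -32), (498, -26), (499, -15), (504, 15), (505, 17), (506, 16)]
110 [(491, -18), (492, -27), (493, -25), (501, 16), (502, 17)]
130 [(491, -27), (492, -36), (493, -25), (497, 17), (498, 17), (499, 15)]
150 [(486, -24), (487, -34), (488, -27), (493, 15), (494, 17), (530, -21), (531, -21)]
170 [(348, 24), (349, 27), (350, 18), (481, -25), (482, -30), (483, -20), (490, 18), (491, 16), (528, -24), (529, -31), (530, -19), (537, -18), (538, -16)]
190 [(366, 19), (367, 27), (368, 33), (369, 30), (370, 20), (479, -15), (480, -24), (481, -30), (482, -21), (486, 17), (487, 18), (488, 16), (522, -22), (523, -30), (524, -24), (525, -15), (526, -18), (527, -20)]
210 [(372, 21), (373, 18), (385, 17), (386, 29), (387, 26), (475, -22), (476, -32), (477, -29), (478, -16), (482, 17), (483, 17), (484, 15), (523, -18), (524, -25), (525, -33), (526, -30), (527, -17)]
230 [(386, 19), (387, 28), (388, 23), (470, -22), (471, -29), (472, -23), (478, 15), (479, 17), (480, 18), (481, 15), (505, -18), (506, -36), (507, -43), (508, -31), (514, 20), (515, 39), (516, 41), (517, 28), (539, -16), (540, -22), (541, -27), (542, -27), (543, -20)]
300 [(51, 12), (52, 14), (177, -11), (178, -24), (179, -26), (180, -14), (219, 25), (220, 28), (221, 17)]
```

>>> drive_tool([
  {"linear": [0,0,-1.5],"twist": 0,"claw": 0},
  {"linear": [0,0,-3],"twist": 0,"claw": 0},
  {"linear": [0,0,-3],"twist": 0,"claw": 0},
  {"linear": [0,0,-3],"twist": 0,"claw": 0},
])

```text
clock: 32.68
position: [0.5821, 0.0005, 0.106]
ee_rot: [0.001, -0.036, 0.999, -0.0]
contact_force: [-6.4, 0.7, 22.0]
width: 0.0001
gripper_force: 11.3
```

>>> drive_tool([
  {"linear": [0,0,20],"twist": 0,"claw": 0},
  {"linear": [0,0,60],"twist": 0,"claw": 0},
  {"linear": [0,0,85],"twist": 0,"claw": 0.35},
  {"linear": [-45,133,85],"twist": 51.6,"claw": 0.35},
  {"linear": [-45,133,85],"twist": 51.6,"claw": 0.35},
  {"linear": [-45,133,85],"twist": 51.6,"claw": 0.35},
  {"linear": [-45,133,85],"twist": 51.6,"claw": 0.35},
  {"linear": [-45,133,85],"twist": 51.6,"claw": 0.35},
  {"linear": [-45,133,85],"twist": 51.6,"claw": 0.35},
  {"linear": [-45,133,85],"twist": 51.6,"claw": 0.35},
  {"linear": [-45,133,85],"twist": 51.6,"claw": 0.35},
  {"linear": [-45,133,85],"twist": 51.6,"claw": 0.35},
])

```text
clock: 33.68
position: [0.5368, 0.1337, 0.1868]
ee_rot: [-0.0, -0.467, 0.884, 0.0]
contact_force: [-0.9, -0.3, -0.3]
width: 0.0297
gripper_force: 0.0
```

Run:
```python
from cf import *
s=sensors.get_state(); q=s["ee_rot"]; T=s["position"]; print(T,tocut(T).round(1),(2*np.degrees(np.arctan2(q[2],q[1]))-90)%360,s["contact_force"])
im,m=snap("wrist","pics/d1.png")
g=cv2.cvtColor(im,cv2.COLOR_RGB2GRAY)
c=proj(m,(O+C@np.array([0,135,120]))/1000); print("axis px",c.round(0))
# white line on bar: bright inside dark
hw=60; u,v=c.astype(int); w=np.zeros_like(g); cv2.circle(w,(int(u),int(v)),hw,1,-1)
n,l,st,cc=cv2.connectedComponentsWithStats(((g<70)&(w>0)).astype(np.uint8)); 
for i in range(1,n):
    if st[i,4]>100: 
        print(st[i],tocut(ray(m,*cc[i],.115)).round(1))
        P=np.array([tocut(ray(m,*p,.115))[:2] for p in np.argwhere(l==i)[:,::-1]]); r=cv2.minAreaRect(P.astype(np.float32)); print(r)
```

```text
[0.53680934 0.13367588 0.18678241] [ -0.3 135.  186.8] 145.69146078495777 [-0.90962165 -0.3232329  -0.34201501]
axis px [282. 225.]
[ 255  185   57   83 2742] [ -3.6 131.6 115. ]
((3.153543472290039, 134.60496520996094), (56.67324447631836, 38.39259719848633), 27.424467086791992)
[315 249  10  27 179] [ -1.9 173.3 115. ]
((-2.490079402923584, 173.75172424316406), (19.874267578125, 6.298393726348877), 53.188533782958984)
[242 250  11  27 173] [ 37.7 143.5 115. ]
((38.11796569824219, 142.75721740722656), (20.028772354125977, 6.631958484649658), 53.982051849365234)
```

>>> drive_tool([
  {"linear": [0,0,-35],"twist": 0,"claw": 0.35},
  {"linear": [0,0,-55],"twist": 0,"claw": 0.35},
  {"linear": [0,0,-66],"twist": 0,"claw": 0.35},
  {"linear": [0,0,-70],"twist": 0,"claw": 0.35},
  {"linear": [0,0,-70],"twist": 0,"claw": 0},
  {"linear": [0,0,-70],"twist": 0,"claw": 0},
  {"linear": [0,0,-70],"twist": 0,"claw": 0},
  {"linear": [0,0,-70],"twist": 0,"claw": 0},
], squeeze=30)

```text
clock: 34.4
position: [0.537, 0.1336, 0.1171]
ee_rot: [0.0, -0.467, 0.884, 0.0]
contact_force: [0.1, 0.2, -4.8]
width: 0.0092
gripper_force: 32.8
```

Gripped. I'll turn it clockwise by 68.8°, hold, then release and rise.

>>> drive_tool([
  {"linear": [0,0,0],"twist": -7,"claw": 0},
  {"linear": [0,0,0],"twist": -14,"claw": 0},
  {"linear": [0,0,0],"twist": -21,"claw": 0},
  {"linear": [0,0,0],"twist": -28,"claw": 0},
  {"linear": [0,0,0],"twist": -35,"claw": 0},
  {"linear": [0,0,0],"twist": -42,"claw": 0},
  {"linear": [0,0,0],"twist": -49,"claw": 0},
  {"linear": [0,0,0],"twist": -56,"claw": 0},
  {"linear": [0,0,0],"twist": -63,"claw": 0},
  {"linear": [0,0,0],"twist": -68.8,"claw": 0},
  {"linear": [0,0,0],"twist": -68.8,"claw": 0},
  {"linear": [0,0,0],"twist": -68.8,"claw": 0},
])

```text
clock: 35.4
position: [0.537, 0.1335, 0.1171]
ee_rot: [0.0, 0.113, 0.994, 0.0]
contact_force: [-0.3, -0.3, -3.9]
width: 0.0092
gripper_force: 32.9
```

>>> drive_tool([
  {"linear": [0,0,0],"twist": 0,"claw": 0.35},
  {"linear": [0,0,0],"twist": 0,"claw": 0.35},
  {"linear": [0,0,0],"twist": 0,"claw": 0.35},
  {"linear": [0,0,0],"twist": 0,"claw": 0.35},
  {"linear": [0,0,30],"twist": 0,"claw": 0.35},
  {"linear": [0,0,70],"twist": 0,"claw": 0.35},
  {"linear": [0,0,110],"twist": 0,"claw": 0.35},
  {"linear": [0,0,150],"twist": 0,"claw": 0.35},
  {"linear": [0,0,190],"twist": 0,"claw": 0.35},
  {"linear": [0,0,190],"twist": 0,"claw": 0.35},
  {"linear": [0,0,190],"twist": 0,"claw": 0.35},
])

```text
clock: 36.32
position: [0.5383, 0.1337, 0.3101]
ee_rot: [0.004, 0.114, 0.993, 0.001]
contact_force: [-0.4, 0.4, -0.1]
width: 0.0304
gripper_force: 0.0
```

Run:
```python
from cf import *
s=sensors.get_state(); q=s["ee_rot"]; T=s["position"]; print(tocut(T).round(1),(2*np.degrees(np.arctan2(q[2],q[1]))-90)%360,s["contact_force"])
im,m=snap("wrist","pics/e1.png"); g=cv2.cvtColor(im,cv2.COLOR_RGB2GRAY)
# bright line on dial: white pixels near dial, at z .127
P=[]
for r in range(2,27):
    for a in range(0,360,2):
        X=(O+C@np.array([r*np.cos(np.radians(a)),135+r*np.sin(np.radians(a)),127]))/1000; u,v=proj(m,X).round().astype(int)
        if 0<=u<560 and 0<=v<420: P.append((r,a,int(g[v,u])))
P=np.array(P)
for rr in (14,18,22):
    k=P[P[:,0]==rr]; b=k[k[:,2]>130]; print(rr,"bright angles (cutter frame)",b[:,1].tolist()[:60])
# cover edges
pr=lambda x,y,z:proj(m,(O+C@np.array([x,y,z]))/1000).round(1)
print("flat pred left? corners",pr(-56,88,95),pr(56,88,95),"raised rear",pr(56,88,118),"rib ends",pr(0,35,123),pr(0,-35,123),"raised rib",pr(-2,35,136))
n,l,st,cc=cv2.connectedComponentsWithStats((g<55).astype(np.uint8))
for i in range(1,n):
    if st[i,4]>150: print(st[i],cc[i].round(0))
```

```text
[  1.1 135.  310.1] 76.88011929907324 [-0.35438034  0.39164816 -0.12098342]
14 bright angles (cutter frame) [4, 6, 8, 10, 12, 14, 16, 18, 20, 22, 24, 30, 294, 300, 308, 310, 312, 314, 316, 318, 320, 338, 340, 342, 344, 346, 348, 350]
18 bright angles (cutter frame) [0, 2, 4, 6, 8, 10, 12, 14, 16, 18, 20, 22, 24, 26, 28, 30, 32, 34, 36, 38, 40, 42, 44, 46, 48, 50, 52, 54, 56, 58, 60, 62, 64, 66, 68, 70, 72, 256, 258, 260, 262, 264, 266, 268, 270, 272, 274, 276, 278, 280, 282, 284, 286, 288, 290, 292, 294, 296, 298, 300]
22 bright angles (cutter frame) [0, 2, 4, 6, 8, 10, 12, 14, 16, 18, 20, 22, 24, 26, 28, 34, 36, 38, 40, 42, 44, 46, 48, 50, 52, 54, 56, 58, 60, 62, 64, 66, 68, 70, 72, 74, 76, 78, 80, 82, 84, 86, 88, 90, 92, 94, 96, 98, 104, 230, 232, 234, 236, 238, 240, 242, 244, 246, 248, 250]
flat pred left? corners [223.8 141.6] [257.4 235.4] raised rear [255.8 243.2] rib ends [189.9 211.6] [128.4 230.3] raised rib [185.6 213.8]
[    0   250   560   170 50040] [282. 365.]
[257 324  25  15 167] [269. 331.]
```

>>> drive_tool([
  {"linear": [80,-60,40],"twist": 17,"claw": 0.35},
  {"linear": [80,-60,40],"twist": 17,"claw": 0.35},
  {"linear": [80,-60,40],"twist": 17,"claw": 0.35},
  {"linear": [80,-60,40],"twist": 17,"claw": 0.35},
  {"linear": [80,-60,40],"twist": 17,"claw": 0.35},
  {"linear": [80,-60,40],"twist": 17,"claw": 0.35},
])

```text
clock: 36.87
position: [0.6158, 0.0737, 0.3445]
ee_rot: [-0.002, -0.033, 0.999, 0.0]
contact_force: [0.5, 0.2, -0.5]
width: 0.0298
gripper_force: 0.0
```

```bash
cat > fin.py <<'E'
from cf import *
s=sensors.get_state(); print(tocut(s["position"]).round(1))
im,m=snap("wrist","pics/f1.png"); g=cv2.cvtColor(im,cv2.COLOR_RGB2GRAY)
pr=lambda x,y,z:proj(m,(O+C@np.array([x,y,z]))/1000)
def blobs(mask,c,rad,z,amin):
    w=np.zeros_like(g); cv2.circle(w,(int(c[0]),int(c[1])),rad,1,-1)
    n,l,st,cc=cv2.connectedComponentsWithStats((mask&(w>0)).astype(np.uint8))
    for i in range(1,n):
        if st[i,4]>=amin:
            P=np.array([tocut(ray(m,*p,z))[:2] for p in np.argwhere(l==i)[:,::-1]]); r=cv2.minAreaRect(P.astype(np.float32)); b=cv2.boxPoints(r); e=max([b[1]-b[0],b[2]-b[1]],key=np.linalg.norm)
            print(" area",st[i,4],"ctr",np.round(r[0],1),"size",np.round(r[1],1),"long dir",round(np.degrees(np.arctan2(e[1],e[0]))%180,1))
c=pr(0,135,115); print("dial px",c.round(0)); 
print("bar darkest:"); [ (print(t),blobs(g<t,c,32,.115,25)) for t in (40,55,75)]
print("dots/white:"); blobs(g>170,pr(0,135,125),20,.127,6)
print("rib"); blobs(g<60,pr(0,0,120),50,.118,60)
print("pads lines"); blobs(g<110,pr(37,0,95),25,.096,20)
E
python3 fin.py
```

```text
[ 74.2  69.6 344.5]
dial px [342. 111.]
bar darkest:
40
55
75
 area 1084 ctr [ -1.  133.1] size [39.1 40.4] long dir 117.8
dots/white:
 area 131 ctr [  2.2 148.9] size [12.4 35.6] long dir 169.6
 area 20 ctr [ 15.1 131.3] size [2.4 8. ] long dir 163.3
rib
 area 655 ctr [-2.5 -0.3] size [69.5 10.2] long dir 89.7
pads lines
 area 455 ctr [31.2  0.3] size [52.  14.9] long dir 89.7
 area 63 ctr [43.9 -0.6] size [45.9  1.2] long dir 89.7
 area 99 ctr [52.7 -1.7] size [47.4  2.4] long dir 89.7
```

The dial's white line is at -16.7° in the cutter frame, against -17.2° expected for three dots. One last check that the cover is flat, from its side edges.

Run:
```python
from cf import *
im,m=snap("wrist","pics/f2.png"); g=cv2.GaussianBlur(cv2.cvtColor(im,cv2.COLOR_RGB2GRAY),(3,3),0).astype(int)
pr=lambda x,y,z:proj(m,(O+C@np.array([x,y,z]))/1000)
for x in (-40,-20,0,20,35,45):
    out=[]
    for y in (-88,88):
        f=pr(x,y,95); r=pr(x,y,95+(x+70)*.19); v=int(round(f[1])); c=int(round(f[0])); d=np.diff(g[v,c-12:c+13]); 
        out.append((f[0].round(1),r[0].round(1),[(c-12+i+.5,int(a)) for i,a in enumerate(d) if abs(a)>10 and abs(a)==max(abs(d[max(i-1,0):i+2]))]))
    print(x,out)
for y in (-60,60):
    f=pr(56,y,95);r=pr(56,y,118); d=np.diff(g[int(f[1])-15:int(f[1])+20,int(f[0])]); print("rear rows flat/raised",f[1].round(1),r[1].round(1),[(int(f[1])-15+i+.5,int(a)) for i,a in enumerate(d) if abs(a)>10])
```

```text
-40 [(np.float64(139.3), np.float64(137.0), [(134.5, -16), (135.5, -16), (137.5, 15), (141.5, -25)]), (np.float64(298.2), np.float64(298.4), [(295.5, -11), (301.5, -17), (304.5, 12)])]
-20 [(np.float64(141.6), np.float64(137.9), [(137.5, -24), (140.5, 22), (149.5, -29)]), (np.float64(298.0), np.float64(298.4), [(301.5, -13)])]
0 [(np.float64(143.8), np.float64(138.8), [(139.5, -19), (142.5, 17)]), (np.float64(297.9), np.float64(298.4), [(296.5, 29), (300.5, -13)])]
20 [(np.float64(146.0), np.float64(139.6), [(141.5, -19), (144.5, 18)]), (np.float64(297.7), np.float64(298.4), [(296.5, 23), (300.5, -21), (303.5, 14), (307.5, 11)])]
35 [(np.float64(147.5), np.float64(140.3), [(143.5, -22), (146.5, 21)]), (np.float64(297.6), np.float64(298.4), [(300.5, -21), (303.5, 16)])]
45 [(np.float64(148.6), np.float64(140.7), [(144.5, -20), (147.5, 16)]), (np.float64(297.6), np.float64(298.4), [(300.5, -20), (303.5, 13), (307.5, 11)])]
rear rows flat/raised 160.8 163.7 [(162.5, -14), (164.5, 17), (165.5, 11)]
rear rows flat/raised 160.4 163.3 [(160.5, -11), (161.5, -19), (163.5, 11), (164.5, 17), (178.5, -15)]
```

The side edges follow the flat prediction, so the cover is seated. Handing in.

```bash
python3 -c "
from rig import manip; print(manip.sign_off())"
```

```text
the job is handed in; nothing more can be done
None
```

I handed the job in, but the simulator reported no pass/fail result: four collars hang on the shaft, the cover is hooked and measured flat (its rear was already down before I pressed the pad), the dial reads three dots, and I never moved near the bun or the jar.

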